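# Clear the washing-up at the egg collection bench

## Task

Clear the washing-up: take the blue beaker out of its drain cradle and turn it upside down over the free drying peg, pushed fully home and standing straight; put the green egg in the tray that holds the other egg, and lay the loose brush flat in the tray that holds the other brush. Keep hold of the beaker and the egg until they are down, do not drop them, and leave the white beaker, the amber jar and the bird model where they stand.

Things in the scene. Friction and masses are not known exactly. Their poses are not given: they have to be found in the camera images.
- beaker: Blue rigid beaker, 58 mm outer and 50 mm inner diameter, 120 mm long; closed end 6 mm thick, chamfered over its last 8 mm to 48 mm diameter. About 170 g. Origin: centre of the closed end's outside; z runs along the beaker to the open mouth. It starts lying loose on the cradle, mouth away from the robot and 20 degrees below level.
- beaker_mouth (a point): Centre of the beaker's open rim, 120 mm from its closed end along its z.
- cradle: Fixed sloping drain cradle: wooden base 150 x 75 x 10 mm, two steel rails under the beaker (10 mm thick, centres 34 mm apart, so narrower than the beaker, whose sides are free) and a 50 mm wide stop at the low end, up to 14 mm below the beaker's axis. Origin: centre of its underside, on the bench; x is the level heading of the beaker's mouth.
- free_peg: Fixed drying stand that is free: dark steel disc 104 mm in diameter and 12 mm thick with an upright orange peg 32 mm in diameter and a round top, 100 mm above the bench. Origin: centre of the underside, on the bench; z up.
- free_peg_seat (a point): Point on the peg's axis at the top face of the disc, 12 mm above the bench: the rim of a beaker fully home rests on this face, with the beaker's closed end 132 mm above the bench.
- taken_peg: The same kind of stand, already taken by the white beaker. Fixed. Origin: centre of the underside; z up.
- white_beaker: White beaker of the same shape as the blue one, loose, standing upside down over the taken peg: leave it. Origin: centre of its closed end (now on top), z towards the mouth (down).
- egg: Pale green rigid model egg, 78 mm long, about 56 mm in diameter at the middle, about 120 g, loose, standing blunt end down on a cork ring. Origin: its blunt end; z along its length. The egg can roll.
- egg_center (a point): Middle of the egg, 39 mm along z from its blunt end; it starts about 46 mm above the bench.
- egg_ring: Fixed cork ring 68 mm in diameter, 18 mm high, under the egg. Origin: centre of its underside.
- brush: Loose brush 160 mm long lying flat, about 70 g. Origin: mid-length, underside; x along it to the bristles, z up. Round wooden handle 19 mm thick (x -80 to -5 mm), steel ferrule 42 mm wide, 20 mm high (x -5 to 35), stiff grey bristles 39 mm wide (x to 80). Centre line 10 mm above the underside.
- brush_grip (a point): Point on the brush's handle where it is to be gripped. On the centre line, 32 mm behind mid-length, 10 mm above the underside.
- brush_tip (a point): Far end of the bristles, on the centre line, 10 mm above the underside and 112 mm from brush_grip.
- egg_tray: Fixed light wooden tray, 150 mm (x) by 220 mm (y), walls 7 mm thick, 34 mm high, inner floor 7 mm above the bench, paper-lined. Another green egg is fixed lying across its +y end (y 40 to 97 mm, top 64 mm above the bench); the rest, y -103 to 40 mm, is empty. Origin: centre of its underside.
- brush_tray: Fixed light wooden tray of the same size, blue-lined, inner floor 7 mm above the bench. Another brush is fixed in it, along y beside the +x wall (x 24 to 66 mm, top 27 mm above the bench); the rest, x -68 to 24 mm, is empty. Origin: centre of its underside; a brush fits along y.
- jar: Loose amber jar with cap, 60 mm in diameter, 85 mm high: leave it. Origin: centre of its underside.
- bird: Loose bird model on a dark wooden block 90 x 60 mm, about 130 mm high: leave it. Origin: centre of the block's underside.

How it is judged:
By the outcome, as a careful person would: the job done as asked, in the order asked, and still so for the second after the job is handed in, with the robot touching nothing.
It also fails if it takes over 72 s, if anything falls off the work surface, if the arm or the gripper's body presses on something with over 40 N, if the wrist force passes 120 N, or if a joint passes its speed limit or range.

## Robot

A 6-joint arm with a two-finger parallel gripper is mounted at the origin on the work surface. World frame = base frame: x ahead of the robot, y to its left, z up, the work surface at z = 0. Lengths are in m, angles in degrees, forces in N, time in s.
With the tool pointing down it reaches from about 0.25 to 0.775 m from the base axis. Payload 4 kg.
Tool frame: the origin (TCP) lies on the mounting face of the last link; the fingertips stand 199 mm ahead of it and the grasp point (between the pads) lies 180 mm ahead of it; z points along the fingers, y is the line along which they close (so a half turn about z gives the same grasp; the last joint's range is limited). The gripper opens to 94 mm and grips with 3 to 60 N. Pads are 16 mm wide; open, the fingers measure 119 mm over their backs; the gripper's body (75 mm by 177 mm) begins 78 mm behind the grasp point.
Start: joints at [61.072, 4.996, 78.535, -0, 96.463, -5.907], TCP at [0.215, 0.506, 0.405] pointing down, gripper open.
Joint ranges: [-177.83, 177.83], [-43.37, 116.18], [15.69, 146.23], [-61.86, 241.86], [9.47, 152.12], [-147.06, 147.06]. Speed limits (degrees/s): [159.86, 159.86, 180, 180, 180, 180].

## Interface

Orientations are given as [roll, pitch, yaw] about the fixed x, y, z axes, in that order (R = Rz(yaw) Ry(pitch) Rx(roll)).
In Python, from rig import ctrl gives the robot as it stands.
- The arm moves only by the tool drive_tool, never from a script. Its arguments are lists of equal length, an entry for each row: "xyz": the shift along the tool's x, y, z as a fraction of full scale, a list of three; "twist": the turn, a rotation vector about the tool's x, y, z as a fraction of full scale, a list of three; "hand": the opening, from 0 (shut) to 1 (fully open). In form: {"xyz": [[dx, dy, dz], ...], "twist": [[rx, ry, rz], ...], "hand": [hand, ...]}. A call has 1 to 10 rows; each row shifts and turns the commanded pose from where the row before left it, along the tool's axes as they then stand; what a row does not reach is not made up. Full scale, the value 1, is 2 cm for a shift and 5 degrees for a turn. A row lasts 1/12 s, in which the tool goes at most 41.7 mm and 7.16 degrees, less where a joint would pass 70% of its speed; a pose out of reach is approached as far as the arm can. A call with a number of a shift or a turn outside -1 to 1 is refused whole. A call with a gripper value outside its range is refused whole. The fingers move at their own pace and stop on an object; "newtons" is the grip in N (left out, the last holds). Time passes only in rows, so rows that do not move let the fingers close. It gives the time, the measured TCP pose, the force, the opening and the grip force at its end, in the units of the state.
- ctrl.state(): the state, without advancing time (a new reading comes with each control period).
- ctrl.get_image(name): name is "scene" or "side" or "wrist"; returns the picture (400x640x3 uint8, red, green, blue); there is no depth.
- ctrl.calibration(name): a dict with "vfov" (degrees; the focal length in pixels is half the picture's height over the tangent of half this angle, whatever the lens; pixels are square), "cx", "cy" (the principal point, pixels), "position" and "attitude" of the camera in the world. Camera axes: x right, y up, looking along -z (the intrinsics and any distortion apply to the point x, -y, -z); pixel columns grow to the right and rows downward; lengths in m; the calibration is good to about 2 mm. The wrist camera is an equidistant fisheye: a pixel r from the principal point sees the ray r / f radians off the axis. A picture is of the moment at which its call begins: read the wrist's pose just before it. calibration takes no time and is no camera call; for the wrist camera it gives the pose at the moment of the call.
- ctrl.job_done(): hands the job in; it is judged then, once.
The state is a dict: "time": time; "joint_positions": joint angles; "dq": joint speeds; "tau": joint torques, N m; "tool_pos": TCP position; "tool_rot": TCP orientation; "ft_force": force on the tool from outside, world axes, zero at the start; "moment": the same for the moment, N m; "opening": opening from 0.0 (shut) to 1.0 (fully open); "gripper_force": force on a finger pad.
Only numpy, scipy, OpenCV 4.12 (cv2) and the standard library are available. Lean on these libraries where they do the work, as an engineer would, in place of code of your own. Each camera call takes 0.05 s, during which the arm holds its last target. There are 200 camera calls.

## Working session

There is one attempt and no reset: what is moved stays moved. The work goes in short steps, Python scripts to look and compute and a tool call to move; the robot and the scene stay as the last step left them, time stands still between calls to the robot, and variables do not carry over. Pictures are saved under pics/ and viewed, at most 10 in all, crops included, and the job is handed in when it is done.

Besides the shell and the picture viewer there is one more tool, called after "Emit:" as a command line: name --argument value ..., lists and objects as JSON in quotes. drive_tool: Moves the arm, as the interface text tells. Its arguments: {"type":"object","properties":{"xyz":{"type":"array","items":{"type":"array","items":{"type":"number"}}},"twist":{"type":"array","items":{"type":"array","items":{"type":"number"}}},"hand":{"type":"array","items":{"type":"number"}},"newtons":{"type":"number"}},"required":["xyz","twist","hand"]}

```bash
ls; mkdir -p pics; python3 - <<'E'
from rig import ctrl
import cv2,numpy as np
for n in("scene","side","wrist"):
    print(n,ctrl.calibration(n)); cv2.imwrite(f"pics/{n}0.png",ctrl.get_image(n)[:,:,::-1])
print(ctrl.state())
E
```

```text
pics
scene {'vfov': 44.22322209654125, 'cx': 318.8589250901046, 'cy': 200.75492261057056, 'position': array([ 1.01490436, -0.51434781,  0.98188775]), 'attitude': array([36.54349329, -0.41229854, 38.95103865])}
side {'vfov': 45.6552741351601, 'cx': 320.284499866293, 'cy': 196.0004068323959, 'position': array([-0.06297033, -0.6662249 ,  1.11311883]), 'attitude': array([ 42.85041701,  -0.58382707, -43.33336075])}
wrist {'vfov': 65.70646984690485, 'cx': 320.31951366863984, 'cy': 204.23659233998262, 'position': array([0.15413226, 0.53320251, 0.38375313]), 'attitude': array([-13.19220488,   0.18545209,  66.97528853])}
{'time': 0.15, 'joint_positions': array([ 6.10709521e+01,  5.03129297e+00,  7.86024269e+01, -1.29022891e-03,
        9.64654397e+01, -5.90623458e+00]), 'dq': array([-0.0178705 , -0.09834225, -0.16348353, -0.07577862,  0.00863058,
        0.01783777]), 'tau': array([ 1.01520749e-03, -3.40645158e+01, -3.02791464e+01,  7.17528001e-02,
        3.05035303e-02, -1.03727157e-04]), 'tool_pos': array([0.21506331, 0.50612146, 0.40377604]), 'tool_rot': array([-1.79901235e+02, -8.92812183e-03,  1.56977035e+02]), 'ft_force': array([-0.51316693,  0.03671212, -0.01621291]), 'moment': array([-0.01118663,  0.04642779,  0.02008399]), 'gripper_force': 0.0, 'opening': 0.9999162238801527}
```

View pics/scene0.png

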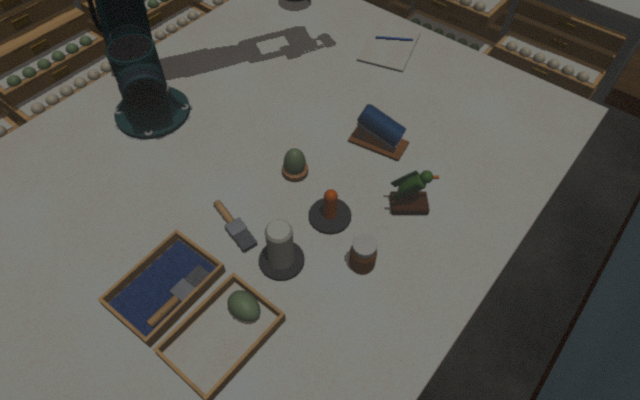

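View pics/side0.png

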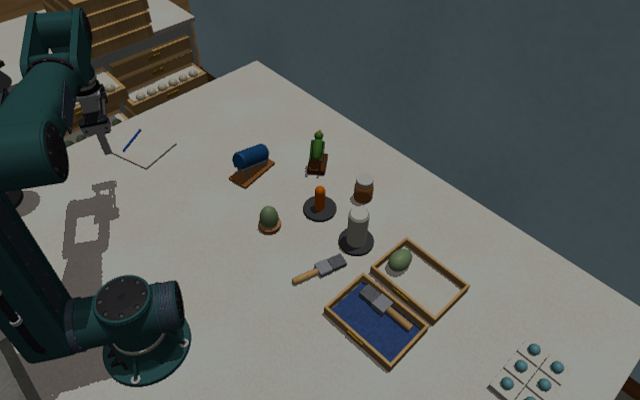

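The scene view shows the beaker in its cradle (381,130), egg (294,163), free peg (330,205), white beaker (280,245), brush (236,227), blue brush tray (162,285), egg tray (220,335), jar (363,253) and bird (410,195). The side view agrees. I'll enlarge both for exact pixel positions.

```bash
cat > h.py <<'E'
import numpy as np,cv2
from scipy.spatial.transform import Rotation as R
from rig import ctrl
def cam(n):
    c=ctrl.calibration(n); f=200/np.tan(np.radians(c['vfov']/2))
    return c,f,R.from_euler('xyz',c['attitude'],degrees=True).as_matrix()
def ray(n,u,v):
    c,f,A=cam(n); d=A@np.array([(u-c['cx'])/f,-(v-c['cy'])/f,-1]); return c['position'],d/np.linalg.norm(d)
def onz(n,u,v,z):
    p,d=ray(n,u,v); return p+d*(z-p[2])/d[2]
def tri(a,b):
    p,d=ray('scene',*a); q,e=ray('side',*b)
    s=np.linalg.lstsq(np.c_[d,-e],q-p,rcond=None)[0]; x,y=p+s[0]*d,q+s[1]*e
    return (x+y)/2,np.linalg.norm(x-y)
def proj(n,P):
    c,f,A=cam(n); q=A.T@(np.asarray(P)-c['position']); return c['cx']-f*q[0]/q[2],c['cy']+f*q[1]/q[2]
E
python3 - <<'E'
import cv2
def crop(n,x0,y0,x1,y1,s):
    i=cv2.imread(f'pics/{n}0.png')[y0:y1,x0:x1]
    i=cv2.convertScaleAbs(cv2.resize(i,None,fx=s,fy=s,interpolation=cv2.INTER_CUBIC),alpha=1.5 if n=='scene' else 1.1)
    for k in range((x0//20+1)*20,x1,20):
        cv2.line(i,((k-x0)*s,0),((k-x0)*s,6),(0,0,255),1);cv2.putText(i,str(k),((k-x0)*s-12,18),0,.4,(0,0,255))
    for k in range((y0//20+1)*20,y1,20):
        cv2.line(i,(0,(k-y0)*s),(6,(k-y0)*s),(0,0,255),1);cv2.putText(i,str(k),(8,(k-y0)*s+4),0,.4,(0,0,255))
    cv2.imwrite(f'pics/{n}_c.png',i)
crop('scene',205,95,445,285,3); crop('side',220,120,480,320,3)
E
```

```text
(no output)
```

View pics/scene_c.png

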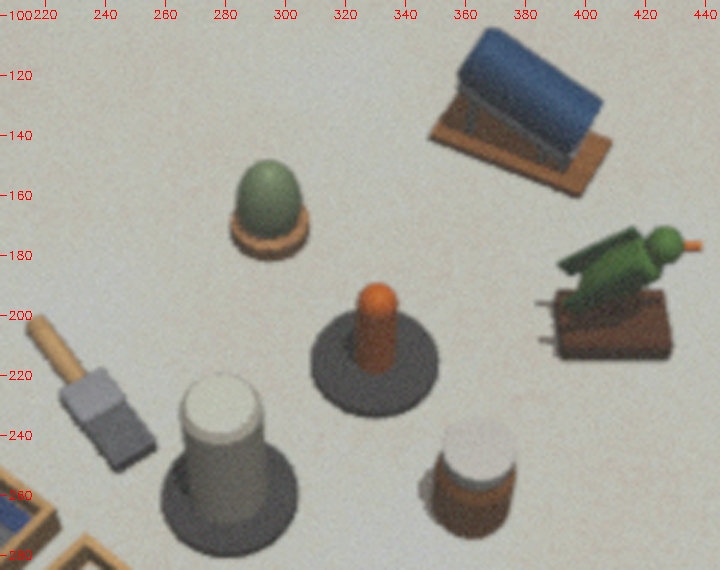

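View pics/side_c.png

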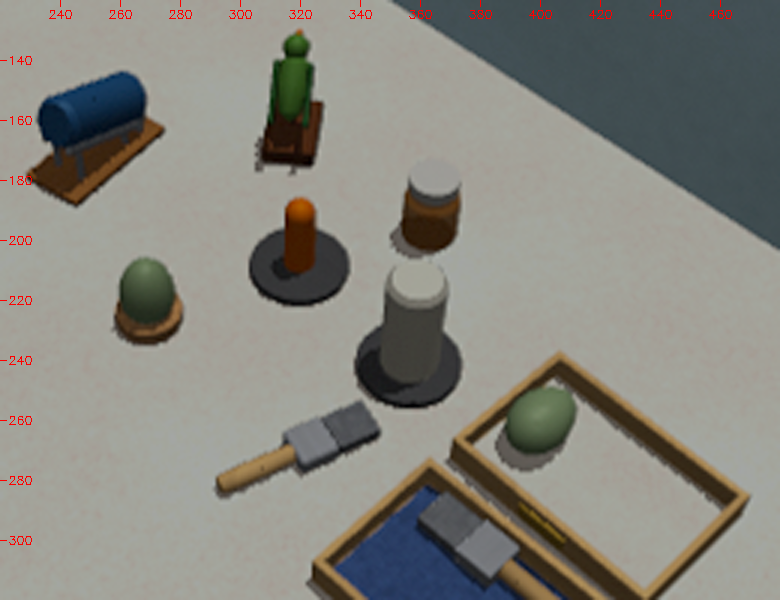

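The crops show the cradle base corners at scene (348,141), (398,158), (409,143). The brush handle end is at scene (217,202) and its bristle end at (251,247). The peg top is at scene (331,190) and side (320,187). Now measuring.

```bash
python3 - <<'E'
from h import *
from scipy.optimize import minimize
np.set_printoptions(precision=4,suppress=True)
S=lambda x,y:(205+x/3-.3,95+y/3-.3); D=lambda x,y:(220+x/3-.3,120+y/3-.3)
for nm,n,pts,z in[('cradle','scene',[S(430,136),S(580,192),S(611,142)],.01),('cradle','side',[D(30,177),D(76,200),D(163,127)],.01),
 ('eggtray','scene',[(232,275),(284,317),(208,395),(155,348)],.034),('eggtray','side',[D(452,439),D(560,353),D(748,494),(435,322)],.034),
 ('brtray','scene',[(177,232),(224,268),(150,341),(100,298)],.034),('brtray','side',[D(314,561),D(430,460),(428,325),(391,367)],.034)]:
    P=np.array([onz(n,*p,z) for p in pts]); print(nm,n,P[:,:2].tolist() and P[:,:2].round(4).tolist(),[round(float(np.linalg.norm(P[i]-P[i-1])),3) for i in range(len(P))])
for nm,a,b in[('pegtop',S(378,284),D(300,199)),('handle',S(37,322),D(222,483)),('bristle',S(138,457),D(367,420)),('wtop',S(222,402),D(416,283)),('jartop',S(480,450),D(434,177)),('birdhead',S(664,244),D(296,46)),('eggtop',S(268,160),D(147,259)),('egglying',(244,305),D(540,420))]: print(nm,*tri(a,b))
print('handle/bris onz',onz('scene',*S(37,322),.01),onz('side',*D(222,483),.01),onz('scene',*S(138,457),.015),onz('side',*D(367,420),.015))
im={n:cv2.imread(f'pics/{n}0.png') for n in('scene','side')}
def mask(n,box,f):
    i=cv2.GaussianBlur(im[n],(3,3),0).astype(float); m=f(i[...,2],i[...,1],i[...,0]); o=np.zeros(m.shape,np.uint8); x0,y0,x1,y1=box; o[y0:y1,x0:x1]=m[y0:y1,x0:x1]; return cv2.morphologyEx(o,cv2.MORPH_OPEN,np.ones((2,2)))
def fit(nm,M,model,x0,step):
    def cost(x):
        c=0
        P=model(x)
        for n,m in M.items():
            q=np.array([proj(n,p) for p in P],np.float32)
            h=np.zeros((m.shape[0],m.shape[1]),np.uint8); cv2.fillConvexPoly(h,cv2.convexHull(np.round(q*16).astype(np.int32)),255,cv2.LINE_AA,4)
            c+=np.abs(h/255.-m).sum()/m.sum()
        return c
    r=min((minimize(cost,x0,method='Nelder-Mead',options=dict(initial_simplex=np.vstack([x0,x0+s*np.diag(step)]),maxiter=120)) for s in(1,-1)),key=lambda r:r.fun)
    print(nm,r.x,r.fun,[int(m.sum()) for m in M.values()])
th=np.linspace(0,6.283,24,endpoint=False); ring=lambda r,z:np.c_[r*np.cos(th),r*np.sin(th),np.full(24,z)]
bk=np.vstack([ring(.024,0),ring(.029,.008),ring(.029,.12)])
blue=lambda r,g,b:(b>r*1.5)&(b>g*1.15)
B=lambda x:bk@R.from_euler('ZY',[x[3],90+20],degrees=True).as_matrix().T+x[:3]
g=np.radians(0)
fit('beaker',{'scene':mask('scene',(340,95,420,160),blue),'side':mask('side',(225,135,280,175),blue)},B,np.array([.40,.05,.10,20.]) if 0 else np.append(tri(S(480,60),D(60,120))[0],40.),[.02,.02,.02,20])
dark=lambda r,g,b:(r+g+b<255)&(abs(r-b)<25)
cy=lambda z0,z1,rr:(lambda x:np.vstack([ring(rr,z0),ring(rr,z1)])+[x[0],x[1],0])
disc=lambda x:np.vstack([ring(.052,0),ring(.052,.012)])+[x[0],x[1],0]
def fill(m):
    c,_=cv2.findContours(m,0,1); c=cv2.convexHull(max(c,key=cv2.contourArea)); o=np.zeros_like(m); cv2.drawContours(o,[c],-1,1,-1); return o
fit('peg',{'scene':fill(mask('scene',(305,199,355,236),dark)),'side':fill(mask('side',(300,194,338,224),dark))},disc,onz('scene',330,215,.01)[:2],[.01,.01])
zz=np.linspace(0,.078,12); rr=.028*np.sqrt(np.clip(1-((zz-.039)/.039)**2,0,1))
eg=np.vstack([ring(r,z) for r,z in zip(rr,zz)])
green=lambda r,g,b:(g>r*1.05)&(g>b*1.05)&(r<b*1.25)
E=lambda x:eg+x
fit('egg',{'scene':mask('scene',(278,143,310,172),green),'side':mask('side',(255,200,285,222),green)},E,np.append(onz('scene',294,163,.046)[:2],.007),[.01,.01,.005])
E
```

```text
cradle scene [[0.5001, 0.2593], [0.6421, 0.2889], [0.6306, 0.3567]] [0.163, 0.145, 0.069]
cradle side [[0.4831, 0.3277], [0.4987, 0.2659], [0.6402, 0.291]] [0.161, 0.064, 0.144]
eggtray scene [[0.5588, -0.2368], [0.709, -0.2381], [0.701, -0.4418], [0.5557, -0.4456]] [0.209, 0.15, 0.204, 0.145]
eggtray side [[0.5534, -0.2281], [0.7023, -0.2316], [0.7022, -0.4461], [0.5479, -0.4516]] [0.224, 0.149, 0.215, 0.154]
brtray scene [[0.3835, -0.2378], [0.5333, -0.2356], [0.5371, -0.4426], [0.384, -0.4484]] [0.211, 0.15, 0.207, 0.153]
brtray side [[0.3757, -0.2325], [0.5222, -0.23], [0.5286, -0.4447], [0.3804, -0.452]] [0.22, 0.147, 0.215, 0.148]
pegtop [0.6121 0.0366 0.1057] 0.000393207908690031
handle [ 0.3782 -0.1107  0.0123] 0.001467542969882051
bristle [ 0.5268 -0.1485  0.0053] 0.002470134687583036
wtop [ 0.6024 -0.1271  0.1271] 0.0009354520112682897
jartop [ 0.7496 -0.0187  0.0819] 0.0031243798005065443
birdhead [0.7607 0.2002 0.1146] 0.002092848870833613
eggtop [0.4585 0.0874 0.0933] 0.0010314260917174997
egglying [ 0.6276 -0.2701  0.035 ] 0.001306288594698058
handle/bris onz [ 0.3769 -0.1106  0.01  ] [ 0.3792 -0.1087  0.01  ] [ 0.532  -0.1534  0.015 ] [ 0.5218 -0.1517  0.015 ]Traceback (most recent call last):
  File "<stdin>", line 30, in <module>
  File "<stdin>", line 23, in fit
  File "<stdin>", line 23, in <genexpr>
    res = _minimize_neldermead(fun, x0, args, callback, bounds=bounds,
                               **options)
    fxe = func(xe)
    fx = function(np.copy(x), *(wrapper_args + args))
  File "<stdin>", line 19, in cost
  File "h.py", line 16, in proj
    c,f,A=cam(n); q=A.T@(np.asarray(P)-c['position']); return c['cx']-f*q[0]/q[2],c['cy']+f*q[1]/q[2]
          ~~~^^^
  File "h.py", line 5, in cam
    c=ctrl.calibration(n); f=200/np.tan(np.radians(c['vfov']/2))
ValueError: time passes only in moves, steps and waits
```

```bash
python3 - <<'E'
s=open('h.py').read()
s=s.replace("def cam(n):\n    c=ctrl.calibration(n);","""K={'scene':dict(vfov=44.22322209654125,cx=318.8589250901046,cy=200.75492261057056,position=np.array([1.01490436,-0.51434781,0.98188775]),attitude=[36.54349329,-0.41229854,38.95103865]),
'side':dict(vfov=45.6552741351601,cx=320.284499866293,cy=196.0004068323959,position=np.array([-0.06297033,-0.6662249,1.11311883]),attitude=[42.85041701,-0.58382707,-43.33336075])}
def cam(n):
    c=K[n];""")
open('h.py','w').write(s)
E
cat > fit.py <<'E'
from h import *
from scipy.optimize import minimize
np.set_printoptions(precision=4,suppress=True)
im={n:cv2.imread(f'pics/{n}0.png') for n in('scene','side')}
def mask(n,box,f):
    i=cv2.GaussianBlur(im[n],(3,3),0).astype(float); m=f(i[...,2],i[...,1],i[...,0]); o=np.zeros(m.shape,np.uint8); x0,y0,x1,y1=box; o[y0:y1,x0:x1]=m[y0:y1,x0:x1]
    c,_=cv2.findContours(cv2.morphologyEx(o,cv2.MORPH_OPEN,np.ones((2,2))),0,1); c=cv2.convexHull(max(c,key=cv2.contourArea)); o[:]=0; cv2.drawContours(o,[c],-1,1,-1); return o
def fit(nm,M,model,x0,step):
    x0=np.array(x0,float)
    def cost(x):
        c=0; P=model(x)
        for n,m in M.items():
            q=np.array(proj(n,P.T),np.float32).T; h=np.zeros(m.shape,np.uint8)
            cv2.fillConvexPoly(h,cv2.convexHull(np.round(q*16).astype(np.int32)),255,cv2.LINE_AA,4); c+=np.abs(h/255.-m).sum()/m.sum()
        return c
    for MM in(M,*({k:v} for k,v in M.items())) if len(x0)==2 else (M,):
        M=MM; r=min((minimize(cost,x0,method='Nelder-Mead',options=dict(initial_simplex=np.vstack([x0,x0+s*np.diag(step)]))) for s in(1,-1)),key=lambda r:r.fun)
        print(nm,list(M),r.x,round(r.fun,3),[int(m.sum()) for m in M.values()])
th=np.linspace(0,6.283,24,endpoint=False); ring=lambda r,z:np.c_[r*np.cos(th),r*np.sin(th),np.full(24,z)]
bk=np.vstack([ring(.024,0),ring(.029,.008),ring(.029,.12)])
B=lambda x:bk@R.from_euler('ZY',[x[3],90+20],degrees=True).as_matrix().T+x[:3]
disc=lambda x:np.vstack([ring(.052,0),ring(.052,.012)])+[x[0],x[1],0]
zz=np.linspace(0,.078,12); eg=np.vstack([ring(.028*np.sqrt(max(0,1-((z-.039)/.039)**2)),z) for z in zz])
if __name__=='__main__':
    blue=lambda r,g,b:(b>r*1.5)&(b>g*1.15)
    fit('beaker',{'scene':mask('scene',(340,95,420,160),blue),'side':mask('side',(225,135,280,175),blue)},B,[.52,.3,.1,10.],[.02,.02,.02,20])
    dark=lambda r,g,b:(r+g+b<255)&(abs(r-b)<25)
    fit('peg',{'scene':mask('scene',(305,199,355,236),dark),'side':mask('side',(300,194,338,224),dark)},disc,[.61,.037],[.01,.01])
    green=lambda r,g,b:(g>r*1.05)&(g>b*1.05)&(r<b*1.25)
    fit('egg',{'scene':mask('scene',(278,143,310,168),green),'side':mask('side',(255,200,285,220),green)},lambda x:eg[eg[:,2]>0]+[x[0],x[1],.007],[.458,.087],[.01,.01])
E
sed -i 's/p=A.T@(np.asarray(P)-c/&/; s/q=A.T@(np.asarray(P)-c\[.position.\])/q=A.T@(np.asarray(P).T-c["position"]).T/' h.py
python3 fit.py
```

```text
beaker ['scene', 'side'] [ 0.5111  0.307   0.0775 12.5262] 0.992 [602, 599]
peg ['scene', 'side'] [0.614 0.035] 0.287 [1248, 695]
peg ['scene'] [0.616  0.0342] 0.116 [1248]
peg ['side'] [0.6118 0.0344] 0.16 [695]
egg ['scene', 'side'] [0.4595 0.0929] 1.304 [326, 215]
egg ['scene'] [0.4547 0.0948] 0.548 [326]
egg ['side'] [0.4646 0.0971] 0.743 [215]
```

```bash
python3 - <<'E'
from fit import *
for n,p in(('scene',[(370,108),(375,120),(395,140),(360,130),(398,150),(294,155),(294,170),(288,163),(294,178)]),('side',[(250,148),(250,155),(240,160),(237,160),(250,166),(268,210),(268,224),(262,218),(269,230)])):
    print(n,[(q,im[n][q[1],q[0],::-1].tolist()) for q in p])
E
```

```text
scene [((370, 108), [45, 57, 78]), ((375, 120), [42, 54, 69]), ((395, 140), [41, 49, 58]), ((360, 130), [52, 42, 33]), ((398, 150), [94, 69, 50]), ((294, 155), [82, 92, 73]), ((294, 170), [49, 51, 44]), ((288, 163), [56, 60, 49]), ((294, 178), [73, 55, 45])]
side [((250, 148), [12, 49, 83]), ((250, 155), [17, 44, 71]), ((240, 160), [8, 26, 43]), ((237, 160), [7, 25, 43]), ((250, 166), [37, 39, 44]), ((268, 210), [98, 113, 85]), ((268, 224), [34, 41, 29]), ((262, 218), [45, 54, 38]), ((269, 230), [104, 74, 44])]
```

```bash
sed -i 's/blue=.*/blue=lambda r,g,b:(b>r*1.22)\&(b>g*1.08)\&(b<105)/; s/green=.*/green=lambda r,g,b:(g>r*1.015)\&(g>b*1.08)\&(g<130)/; s/eg\[eg\[:,2\]>0\]/eg[eg[:,2]>.012]/; s/310,168/310,180/; s/285,220/285,232/' fit.py; python3 fit.py
```

```text
beaker ['scene', 'side'] [ 0.5103  0.3044  0.0811 11.1644] 0.358 [890, 631]
peg ['scene', 'side'] [0.614 0.035] 0.287 [1248, 695]
peg ['scene'] [0.616  0.0342] 0.116 [1248]
peg ['side'] [0.6118 0.0344] 0.16 [695]
egg ['scene', 'side'] [0.4588 0.0895] 0.311 [443, 328]
egg ['scene'] [0.4591 0.0898] 0.145 [443]
egg ['side'] [0.4566 0.0871] 0.154 [328]
```

```bash
cat > m.py <<'E'
import numpy as np
from scipy.spatial.transform import Rotation as R
from rig import ctrl
def rot(h,E):  # tool y level at heading h+90; tool z E deg below level along heading h
    h,E=np.radians([h,E]); f=np.array([np.cos(h),np.sin(h),0]); y=np.array([-np.sin(h),np.cos(h),0])
    z=f*np.cos(E)-np.array([0,0,np.sin(E)]); return np.c_[np.cross(y,z),y,z]
def go(steps,p=None,Rm=None):
    """steps: (grasp point, heading, E, rows); prints constant row of shift/turn fractions"""
    s=ctrl.state()
    if p is None: p=s['tool_pos']; Rm=R.from_euler('xyz',s['tool_rot'],degrees=True).as_matrix()
    print('t',round(s['time'],2),'q',np.round(s['joint_positions'],1),'f',np.round(s['ft_force'],1),'open',round(s['opening'],3),'grip',round(s['gripper_force'],1),'grasp',np.round(p+.18*Rm[:,2],4),'rpy',np.round(s['tool_rot'],1))
    for g,h,E,N in steps:
        T=rot(h,E); t=np.asarray(g)-.18*T[:,2]; w=R.from_matrix(Rm.T@T).as_rotvec()
        n=N
        Rk=Rm; A=0
        for k in range(n): A=A+Rk; Rk=Rk@R.from_rotvec(w/n).as_matrix()
        s=np.linalg.solve(A,t-p); print(n,'rows xyz',np.round(s/.02,3).tolist(),'twist',np.round(np.degrees(w/n)/5,3).tolist(),'|',np.round(t,3)); p,Rm=t,T
E
python3 - <<'E'
from m import *
f=np.array([np.cos(np.radians(11)),np.sin(np.radians(11)),0]); b=f*.9397+[0,0,-.342]
c=np.array([.510,.303,.081]); g=c+.05*b; d=rot(11,38)[:,2]; print(g)
go([(g-.10*d,11,38,20)])
E
```

```text
[0.55612175 0.31196516 0.0639    ]
t 0.15 q [61.1  5.  78.6 -0.  96.5 -5.9] f [-0.5  0.  -0. ] open 1.0 grip 0.0 grasp [0.2149 0.5058 0.2238] rpy [-179.9   -0.   157. ]
20 rows xyz [-0.192, -0.594, 0.536] twist [-0.155, -0.505, -0.316] | [0.34  0.27  0.236]
```

Emit:
drive_tool --xyz '[[-0.192, -0.594, 0.536], [-0.192, -0.594, 0.536], [-0.192, -0.594, 0.536], [-0.192, -0.594, 0.536], [-0.192, -0.594, 0.536], [-0.192, -0.594, 0.536], [-0.192, -0.594, 0.536], [-0.192, -0.594, 0.536], [-0.192, -0.594, 0.536], [-0.192, -0.594, 0.536]]' --twist '[[-0.155, -0.505, -0.316], [-0.155, -0.505, -0.316], [-0.155, -0.505, -0.316], [-0.155, -0.505, -0.316], [-0.155, -0.505, -0.316], [-0.155, -0.505, -0.316], [-0.155, -0.505, -0.316], [-0.155, -0.505, -0.316], [-0.155, -0.505, -0.316], [-0.155, -0.505, -0.316]]' --hand '[1, 1, 1, 1, 1, 1, 1, 1, 1, 1]'

```text
time: 0.98
tool_pos: [0.2409, 0.3807, 0.3024]
tool_rot: [175.6, 26.1, 172.2]
ft_force: [-0.3, 0.0, 0.1]
opening: 0.999
gripper_force: 0.0
```

```bash
python3 - <<'E'
from m import *
f=np.array([np.cos(np.radians(11)),np.sin(np.radians(11)),0]); b=f*.9397+[0,0,-.342]
c=np.array([.510,.303,.081]); g=c+.05*b; d=rot(11,38)[:,2]
go([(g-.10*d,11,38,10)])
E
```

```text
t 0.98 q [ 57.5  -9.3 105.9 -23.1  69.3 -20.1] f [-0.3  0.   0.1] open 0.999 grip 0.0 grasp [0.3209 0.3836 0.1412] rpy [175.6  26.1 172.2]
10 rows xyz [-0.192, -0.592, 0.535] twist [-0.153, -0.502, -0.314] | [0.34  0.27  0.236]
```

Emit:
drive_tool --xyz '[[-0.192, -0.592, 0.535], [-0.192, -0.592, 0.535], [-0.192, -0.592, 0.535], [-0.192, -0.592, 0.535], [-0.192, -0.592, 0.535], [-0.192, -0.592, 0.535], [-0.192, -0.592, 0.535], [-0.192, -0.592, 0.535], [-0.192, -0.592, 0.535], [-0.192, -0.592, 0.535]]' --twist '[[-0.153, -0.502, -0.314], [-0.153, -0.502, -0.314], [-0.153, -0.502, -0.314], [-0.153, -0.502, -0.314], [-0.153, -0.502, -0.314], [-0.153, -0.502, -0.314], [-0.153, -0.502, -0.314], [-0.153, -0.502, -0.314], [-0.153, -0.502, -0.314], [-0.153, -0.502, -0.314]]' --hand '[1, 1, 1, 1, 1, 1, 1, 1, 1, 1]'

```text
time: 1.82
tool_pos: [0.3394, 0.2698, 0.2363]
tool_rot: [180.0, 52.0, -169.0]
ft_force: [0.1, -0.0, -0.3]
opening: 1.0
gripper_force: 0.0
```

```bash
cat > w.py <<'E'
import sys,cv2
from m import *
def look(name):
    c=ctrl.calibration('wrist'); i=ctrl.get_image('wrist'); cv2.imwrite(f'pics/{name}.png',i[:,:,::-1]); np.save(f'pics/{name}.npy',c,allow_pickle=True); return c
def wproj(c,P):
    f=200/np.tan(np.radians(c['vfov']/2)); A=R.from_euler('xyz',c['attitude'],degrees=True).as_matrix()
    q=(np.atleast_2d(P)-c['position'])@A; q=q*[1,-1,-1]; r=np.hypot(q[:,0],q[:,1]); t=np.arctan2(r,q[:,2]); return np.c_[c['cx']+f*t*q[:,0]/r,c['cy']+f*t*q[:,1]/r]
def wray(c,u,v):
    f=200/np.tan(np.radians(c['vfov']/2)); a=np.array([u-c['cx'],v-c['cy']]); r=np.hypot(*a); t=r/f; d=np.array([a[0]/r*np.sin(t),-a[1]/r*np.sin(t),-np.cos(t)])
    return np.array(c['position']),R.from_euler('xyz',c['attitude'],degrees=True).as_matrix()@d
def wz(c,u,v,z):
    p,d=wray(c,u,v); return p+d*(z-p[2])/d[2]
E
python3 - <<'E'
from w import *
from fit import B
go([]); c=look('w1'); i=cv2.imread('pics/w1.png')
for p in wproj(c,B([.510,.303,.081,11])): cv2.circle(i,(int(p[0]),int(p[1])),1,(0,0,255),-1)
cv2.imwrite('pics/w1o.png',i)
E
```

```text
t 1.82 q [ 38.2 -14.5 123.5 -45.5  30.4 -31.1] f [ 0.1 -0.  -0.3] open 1.0 grip 0.0 grasp [0.4786 0.2968 0.1255] rpy [ 180.   52. -169.]
```

View pics/w1o.png

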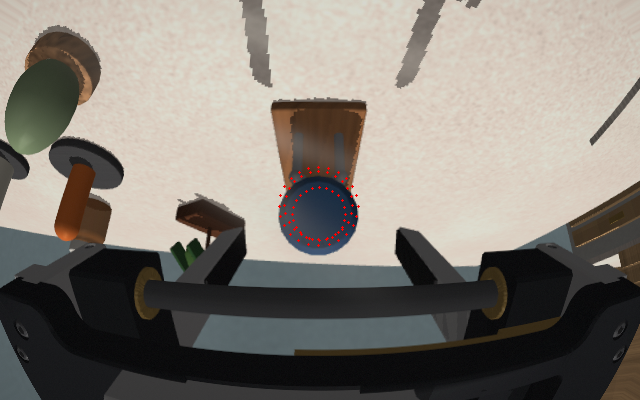

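The wrist view shows the beaker's closed end at about (318,215), a few pixels from the overlay, centred between the fingers. I'll refit with all three cameras.

```bash
python3 - <<'E'
from w import *
import fit as F
from scipy.optimize import minimize
c=np.load('pics/w1.npy',allow_pickle=True).item(); F.im['wrist']=cv2.imread('pics/w1.png')
print([F.im['wrist'][y,318,::-1].tolist() for y in(165,172,176,180,190,215,240,250,256,262)])
bl=lambda r,g,b:(b>r*1.22)&(b>g*1.08)&(b<105)
M={'scene':F.mask('scene',(340,95,420,160),bl),'side':F.mask('side',(225,135,280,175),bl),'wrist':F.mask('wrist',(270,165,370,262),lambda r,g,b:(b>r*1.25)&(b>g*1.1)&(r<80))}
ys,xs=np.nonzero(M['wrist']); print(xs.min(),xs.max(),ys.min(),ys.max())
def cost(x,ks):
    s=0;P=F.B(x)
    for n in ks:
        m=M[n]; q=wproj(c,P) if n=='wrist' else np.array(F.proj(n,P.T)).T
        h=np.zeros(m.shape,np.uint8); cv2.fillConvexPoly(h,cv2.convexHull(np.round(q*16).astype(np.int32)),255,cv2.LINE_AA,4); s+=np.abs(h/255.-m).sum()/m.sum()
    return s
for ks in(['scene','side','wrist'],['scene','wrist'],['side','wrist']):
    x0=np.array([.51,.303,.082,11.]); r=minimize(cost,x0,(ks,),method='Nelder-Mead',options=dict(initial_simplex=np.vstack([x0,x0+np.diag([.01,.01,.01,8])]))); print(ks,r.x,r.fun)
# cradle near edge of base in wrist, z=.01
print(wz(c,272,107,.01),wz(c,366,107,.01), wz(c,284,190,.01))
E
```

```text
[[86, 65, 51], [79, 56, 40], [31, 35, 41], [18, 30, 43], [30, 47, 65], [45, 56, 73], [59, 69, 81], [63, 84, 112], [215, 205, 192], [216, 206, 193]]
285 357 178 254
['scene', 'side', 'wrist'] [0.5128 0.3044 0.0867 7.2643] 0.535547428586593
['scene', 'wrist'] [0.514  0.3051 0.087  6.7103] 0.36627299747040265
['side', 'wrist'] [0.5143 0.3049 0.0863 6.2296] 0.2569508745498399
[0.4928 0.2633 0.01  ] [0.4792 0.3336 0.01  ] [0.6289 0.285  0.01  ]
```

```bash
python3 - <<'E'
from m import *
f=np.array([np.cos(np.radians(11)),np.sin(np.radians(11)),0]); b=f*.9397+[0,0,-.342]
c=np.array([.5135,.304,.0865]); g=c+.05*b; print(g)
go([(g,11,38,10)])
E
```

```text
[0.55962175 0.31296516 0.0694    ]
t 1.87 q [ 38.  -14.4 123.6 -45.7  30.3 -31.1] f [-0.  -0.1 -0.7] open 0.999 grip 0.0 grasp [0.4793 0.2947 0.124 ] rpy [-179.7   51.9 -168.9]
10 rows xyz [-0.038, 0.011, 0.493] twist [-0.004, -0.001, 0.001] | [0.42  0.286 0.18 ]
```

Emit:
drive_tool --xyz '[[-0.038, 0.011, 0.493], [-0.038, 0.011, 0.493], [-0.038, 0.011, 0.493], [-0.038, 0.011, 0.493], [-0.038, 0.011, 0.493], [-0.038, 0.011, 0.493], [-0.038, 0.011, 0.493], [-0.038, 0.011, 0.493], [-0.038, 0.011, 0.493], [-0.038, 0.011, 0.493]]' --twist '[[0, 0, 0], [0, 0, 0], [0, 0, 0], [0, 0, 0], [0, 0, 0], [0, 0, 0], [0, 0, 0], [0, 0, 0], [0, 0, 0], [0, 0, 0]]' --hand '[1, 1, 1, 1, 1, 1, 1, 1, 1, 1]'

```text
time: 2.7
tool_pos: [0.4199, 0.2885, 0.1818]
tool_rot: [179.9, 51.9, -169.3]
ft_force: [-0.2, -0.0, -0.1]
opening: 1.002
gripper_force: 0.0
```

Emit:
drive_tool --xyz '[[0, 0, 0], [0, 0, 0], [0, 0, 0], [0, 0, 0], [0, 0, 0], [0, 0, 0], [0, 0, 0], [0, 0, 0]]' --twist '[[0, 0, 0], [0, 0, 0], [0, 0, 0], [0, 0, 0], [0, 0, 0], [0, 0, 0], [0, 0, 0], [0, 0, 0]]' --hand '[0.5, 0.5, 0.5, 0.5, 0.5, 0.5, 0.5, 0.5]' --newtons 25

```text
time: 3.37
tool_pos: [0.4206, 0.2862, 0.1836]
tool_rot: [-179.6, 52.0, -169.2]
ft_force: [0.1, -10.4, 5.8]
opening: 0.625
gripper_force: 25.0
```

```bash
python3 - <<'E'
from m import *
go([])
E
```

```text
t 3.37 q [ 33.1   0.7 117.5 -56.8  21.4 -21. ] f [  0.1 -10.4   5.8] open 0.625 grip 25.0 grasp [0.5601 0.3116 0.0728] rpy [-179.6   52.  -169.2]
```

```bash
python3 - <<'E'
from m import *
go([((.560,.3125,.205),11,38,10),((.614,.035,.22),5,108,30)])
E
```

```text
t 3.37 q [ 33.1   0.7 117.5 -56.8  21.4 -21. ] f [  0.1 -10.4   5.8] open 0.625 grip 25.0 grasp [0.5601 0.3116 0.0728] rpy [-179.6   52.  -169.2]
10 rows xyz [-0.521, -0.005, -0.407] twist [-0.011, 0.0, -0.002] | [0.421 0.285 0.316]
30 rows xyz [-0.4, -0.461, -0.015] twist [0.012, 0.466, 0.041] | [0.669 0.04  0.391]
```

Emit:
drive_tool --xyz '[[-0.521, 0, -0.407], [-0.521, 0, -0.407], [-0.521, 0, -0.407], [-0.521, 0, -0.407], [-0.521, 0, -0.407], [-0.521, 0, -0.407], [-0.521, 0, -0.407], [-0.521, 0, -0.407], [-0.521, 0, -0.407], [-0.521, 0, -0.407]]' --twist '[[0, 0, 0], [0, 0, 0], [0, 0, 0], [0, 0, 0], [0, 0, 0], [0, 0, 0], [0, 0, 0], [0, 0, 0], [0, 0, 0], [0, 0, 0]]' --hand '[0.5, 0.5, 0.5, 0.5, 0.5, 0.5, 0.5, 0.5, 0.5, 0.5]'

```text
time: 4.2
tool_pos: [0.4191, 0.2879, 0.3144]
tool_rot: [179.9, 51.8, -169.2]
ft_force: [-0.2, 0.5, -1.2]
opening: 0.626
gripper_force: 25.0
```

```bash
python3 - <<'E'
from m import *
go([((.614,.035,.225),5,108,30)])
E
```

```text
t 4.2 q [ 33.2  -9.8 109.9 -31.8  34.4 -48.6] f [-0.2  0.5 -1.2] open 0.626 grip 25.0 grasp [0.5581 0.3146 0.2032] rpy [ 179.9   51.8 -169.2]
30 rows xyz [-0.407, -0.465, -0.026] twist [0.012, 0.465, 0.04] | [0.669 0.04  0.396]
```

Emit:
drive_tool --xyz '[[-0.407, -0.465, -0.026], [-0.407, -0.465, -0.026], [-0.407, -0.465, -0.026], [-0.407, -0.465, -0.026], [-0.407, -0.465, -0.026], [-0.407, -0.465, -0.026], [-0.407, -0.465, -0.026], [-0.407, -0.465, -0.026], [-0.407, -0.465, -0.026], [-0.407, -0.465, -0.026]]' --twist '[[0.012, 0.465, 0.04], [0.012, 0.465, 0.04], [0.012, 0.465, 0.04], [0.012, 0.465, 0.04], [0.012, 0.465, 0.04], [0.012, 0.465, 0.04], [0.012, 0.465, 0.04], [0.012, 0.465, 0.04], [0.012, 0.465, 0.04], [0.012, 0.465, 0.04]]' --hand '[0.5, 0.5, 0.5, 0.5, 0.5, 0.5, 0.5, 0.5, 0.5, 0.5]'

```text
time: 5.03
tool_pos: [0.4921, 0.2056, 0.3709]
tool_rot: [179.0, 28.5, -171.5]
ft_force: [0.3, -0.4, -0.8]
opening: 0.628
gripper_force: 25.0
```

Emit:
drive_tool --xyz '[[-0.407, -0.465, -0.026], [-0.407, -0.465, -0.026], [-0.407, -0.465, -0.026], [-0.407, -0.465, -0.026], [-0.407, -0.465, -0.026], [-0.407, -0.465, -0.026], [-0.407, -0.465, -0.026], [-0.407, -0.465, -0.026], [-0.407, -0.465, -0.026], [-0.407, -0.465, -0.026]]' --twist '[[0.012, 0.465, 0.04], [0.012, 0.465, 0.04], [0.012, 0.465, 0.04], [0.012, 0.465, 0.04], [0.012, 0.465, 0.04], [0.012, 0.465, 0.04], [0.012, 0.465, 0.04], [0.012, 0.465, 0.04], [0.012, 0.465, 0.04], [0.012, 0.465, 0.04]]' --hand '[0.5, 0.5, 0.5, 0.5, 0.5, 0.5, 0.5, 0.5, 0.5, 0.5]'

```text
time: 5.87
tool_pos: [0.58, 0.1237, 0.3995]
tool_rot: [179.1, 5.2, -173.2]
ft_force: [0.1, -0.4, -1.4]
opening: 0.621
gripper_force: 25.0
```

```bash
python3 - <<'E'
from m import *
go([((.614,.035,.225),5,108,10)])
E
```

```text
t 5.87 q [  6.3   8.8  75.    1.   91.  -90.5] f [ 0.1 -0.4 -1.4] open 0.621 grip 25.0 grasp [0.5959 0.1285 0.2203] rpy [ 179.1    5.2 -173.2]
10 rows xyz [-0.403, -0.464, -0.025] twist [0.014, 0.464, 0.04] | [0.669 0.04  0.396]
```

Emit:
drive_tool --xyz '[[-0.403, -0.464, -0.025], [-0.403, -0.464, -0.025], [-0.403, -0.464, -0.025], [-0.403, -0.464, -0.025], [-0.403, -0.464, -0.025], [-0.403, -0.464, -0.025], [-0.403, -0.464, -0.025], [-0.403, -0.464, -0.025], [-0.403, -0.464, -0.025], [-0.403, -0.464, -0.025], [0, 0, 0]]' --twist '[[0.014, 0.464, 0.04], [0.014, 0.464, 0.04], [0.014, 0.464, 0.04], [0.014, 0.464, 0.04], [0.014, 0.464, 0.04], [0.014, 0.464, 0.04], [0.014, 0.464, 0.04], [0.014, 0.464, 0.04], [0.014, 0.464, 0.04], [0.014, 0.464, 0.04], [0, 0, 0]]' --hand '[0.5, 0.5, 0.5, 0.5, 0.5, 0.5, 0.5, 0.5, 0.5, 0.5, 0.5]'

```text
invalid input
```

Emit:
drive_tool --xyz '[[-0.403, -0.464, -0.025], [-0.403, -0.464, -0.025], [-0.403, -0.464, -0.025], [-0.403, -0.464, -0.025], [-0.403, -0.464, -0.025], [-0.403, -0.464, -0.025], [-0.403, -0.464, -0.025], [-0.403, -0.464, -0.025], [-0.403, -0.464, -0.025], [-0.403, -0.464, -0.025]]' --twist '[[0.014, 0.464, 0.04], [0.014, 0.464, 0.04], [0.014, 0.464, 0.04], [0.014, 0.464, 0.04], [0.014, 0.464, 0.04], [0.014, 0.464, 0.04], [0.014, 0.464, 0.04], [0.014, 0.464, 0.04], [0.014, 0.464, 0.04], [0.014, 0.464, 0.04]]' --hand '[0.5, 0.5, 0.5, 0.5, 0.5, 0.5, 0.5, 0.5, 0.5, 0.5]'

```text
time: 6.7
tool_pos: [0.6697, 0.0399, 0.3963]
tool_rot: [180.0, -17.9, -175.0]
ft_force: [-0.6, 0.8, -1.2]
opening: 0.624
gripper_force: 25.0
```

```bash
python3 - <<'E'
from m import *
go([((.614,.035,.225),5,108,2)])
import cv2
for n,(x0,y0,x1,y1) in(('scene',(260,60,420,260)),('side',(240,60,400,260))):
    i=ctrl.get_image(n)[:,:,::-1]; cv2.imwrite(f'pics/{n}1.png',i)
a=cv2.imread('pics/scene1.png')[80:260,250:380];b=cv2.imread('pics/side1.png')[80:260,250:380]
cv2.imwrite('pics/ab1.png',cv2.convertScaleAbs(cv2.resize(np.hstack([a,b]),None,fx=3,fy=3,interpolation=2),alpha=1.4))
E
```

```text
t 6.7 q [ -1.   27.2  52.6  -2.1 117.9 -96.7] f [-0.6  0.8 -1.2] open 0.624 grip 25.0 grasp [0.6145 0.0351 0.2251] rpy [ 180.   -17.9 -175. ]
2 rows xyz [0.006, -0.0, 0.006] twist [0.001, 0.007, 0.002] | [0.669 0.04  0.396]
```

View pics/ab1.png

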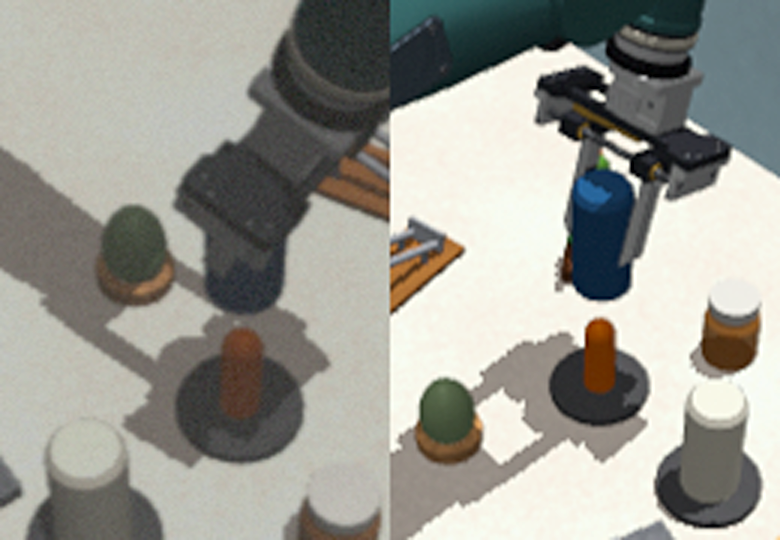

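```bash
python3 - <<'E'
from h import *
im={n:cv2.imread(f'pics/{n}1.png').astype(float) for n in('scene','side')}
def mids(n,f,r0,r1,x0,x1):
    i=cv2.GaussianBlur(im[n],(3,3),0); m=f(i[...,2],i[...,1],i[...,0])
    out=[]
    for v in range(r0,r1,3):
        x=np.nonzero(m[v,x0:x1])[0]
        if len(x): out.append((v,round(x0+(x.min()+x.max())/2,1),len(x)))
    return out
bl=lambda r,g,b:(b>r*1.2)&(b>g*1.08)&(b<110); og=lambda r,g,b:(r>b*1.6)&(r>g*1.3)
print('side bk',mids('side',bl,142,178,305,340)); print('scene bk',mids('scene',bl,166,180,312,350))
print('side peg',mids('side',og,188,212,310,332)); print('scene peg',mids('scene',og,192,218,320,345))
for n in('scene','side'):
    print(n,'bk axis',[tuple(np.round(proj(n,[.6145,.0351,z]),1)) for z in(.275,.225,.19,.155)],'peg',[tuple(np.round(proj(n,[.614,.035,z]),1)) for z in(.09,.05,.02)], 'du/dx,dy',np.round((np.array(proj(n,[.624,.035,.155]))-proj(n,[.614,.035,.155])),1),np.round((np.array(proj(n,[.614,.045,.155]))-proj(n,[.614,.035,.155])),1))
E
```

```text
side bk [(142, np.float64(320.5), 18), (145, np.float64(320.0), 17), (148, np.float64(320.5), 22), (151, np.float64(320.0), 21), (154, np.float64(319.5), 20), (157, np.float64(319.5), 18), (160, np.float64(319.0), 17), (163, np.float64(319.0), 17), (166, np.float64(318.5), 16), (169, np.float64(320.0), 19), (172, np.float64(320.0), 19), (175, np.float64(320.5), 18)]
scene bk [(169, np.float64(335.5), 3), (172, np.float64(334.5), 8), (175, np.float64(335.0), 9), (178, np.float64(328.0), 10)]
side peg [(188, np.float64(319.5), 8), (191, np.float64(319.5), 10), (194, np.float64(319.5), 10), (197, np.float64(319.0), 11), (200, np.float64(319.0), 11), (203, np.float64(319.0), 11), (206, np.float64(319.5), 12), (209, np.float64(319.5), 10)]
scene peg [(192, np.float64(330.5), 10), (195, np.float64(330.5), 12), (198, np.float64(330.0), 13), (201, np.float64(330.0), 13), (204, np.float64(330.0), 13), (207, np.float64(329.5), 12), (210, np.float64(330.0), 11), (213, np.float64(329.5), 12), (216, np.float64(329.5), 10)]
scene bk axis [(np.float64(333.5), np.float64(137.7)), (np.float64(332.8), np.float64(154.7)), (np.float64(332.3), np.float64(165.8)), (np.float64(331.8), np.float64(176.3))] peg [(np.float64(330.8), np.float64(194.4)), (np.float64(330.3), np.float64(204.7)), (np.float64(330.0), np.float64(212.1))] du/dx,dy [3.6 2.3] [ 2.8 -2.7]
side bk axis [(np.float64(321.4), np.float64(142.2)), (np.float64(321.2), np.float64(156.0)), (np.float64(321.0), np.float64(165.2)), (np.float64(320.9), np.float64(174.0))] peg [(np.float64(320.5), np.float64(189.7)), (np.float64(320.4), np.float64(198.8)), (np.float64(320.3), np.float64(205.4))] du/dx,dy [ 2.5 -1.7] [-2.4 -1.8]
```

The beaker hangs upright and centred over the peg: the offset is about 1 mm against 9 mm of clearance. I'm lowering it.

```bash
python3 - <<'E'
from m import *
go([((.6135,.0355,.098),5,108,20),((.6135,.0355,.078),5,108,10)])
E
```

```text
t 6.8 q [ -1.1  27.4  52.7  -2.1 117.8 -96.7] f [ 0.2 -0.3 -1.2] open 0.626 grip 25.0 grasp [0.6152 0.0342 0.2232] rpy [-180.   -18.  -175.1]
20 rows xyz [-0.093, 0.004, 0.299] twist [0.0, 0.0, -0.001] | [0.669 0.04  0.269]
10 rows xyz [-0.031, -0.0, 0.095] twist [0.0, 0.0, 0.0] | [0.669 0.04  0.249]
```

Emit:
drive_tool --xyz '[[-0.094, 0.003, 0.299], [-0.094, 0.003, 0.299], [-0.094, 0.003, 0.299], [-0.094, 0.003, 0.299], [-0.094, 0.003, 0.299], [-0.094, 0.003, 0.299], [-0.094, 0.003, 0.299], [-0.094, 0.003, 0.299], [-0.094, 0.003, 0.299], [-0.094, 0.003, 0.299]]' --twist '[[0, 0, 0], [0, 0, 0], [0, 0, 0], [0, 0, 0], [0, 0, 0], [0, 0, 0], [0, 0, 0], [0, 0, 0], [0, 0, 0], [0, 0, 0]]' --hand '[0.5, 0.5, 0.5, 0.5, 0.5, 0.5, 0.5, 0.5, 0.5, 0.5]'

```text
time: 7.63
tool_pos: [0.669, 0.0406, 0.3332]
tool_rot: [-180.0, -17.8, -175.0]
ft_force: [0.1, -0.2, -0.9]
opening: 0.623
gripper_force: 25.0
```

Emit:
drive_tool --xyz '[[-0.094, 0.003, 0.299], [-0.094, 0.003, 0.299], [-0.094, 0.003, 0.299], [-0.094, 0.003, 0.299], [-0.094, 0.003, 0.299], [-0.094, 0.003, 0.299], [-0.094, 0.003, 0.299], [-0.094, 0.003, 0.299], [-0.094, 0.003, 0.299], [-0.094, 0.003, 0.299]]' --twist '[[0, 0, 0], [0, 0, 0], [0, 0, 0], [0, 0, 0], [0, 0, 0], [0, 0, 0], [0, 0, 0], [0, 0, 0], [0, 0, 0], [0, 0, 0]]' --hand '[0.5, 0.5, 0.5, 0.5, 0.5, 0.5, 0.5, 0.5, 0.5, 0.5]'

```text
time: 8.47
tool_pos: [0.6685, 0.0411, 0.2706]
tool_rot: [180.0, -17.8, -175.0]
ft_force: [0.4, -0.2, -1.9]
opening: 0.624
gripper_force: 25.0
```

Emit:
drive_tool --xyz '[[-0.031, 0, 0.095], [-0.031, 0, 0.095], [-0.031, 0, 0.095], [-0.031, 0, 0.095]]' --twist '[[0, 0, 0], [0, 0, 0], [0, 0, 0], [0, 0, 0]]' --hand '[0.5, 0.5, 0.5, 0.5]'

```text
time: 8.8
tool_pos: [0.6687, 0.0411, 0.2635]
tool_rot: [-180.0, -17.8, -175.0]
ft_force: [-0.7, 0.3, -2.4]
opening: 0.62
gripper_force: 25.0
```

```bash
python3 - <<'E'
from m import *
go([])
E
```

```text
t 8.8 q [ -0.9  29.7  64.3  -1.9 103.7 -96.1] f [-0.7  0.3 -2.4] open 0.62 grip 25.0 grasp [0.6139 0.0363 0.0921] rpy [-180.   -17.8 -175. ]
```

No contact yet, so I'm continuing slowly.

Emit:
drive_tool --xyz '[[-0.031, 0, 0.095], [-0.031, 0, 0.095]]' --twist '[[0, 0, 0], [0, 0, 0]]' --hand '[0.5, 0.5]'

```text
time: 8.97
tool_pos: [0.6687, 0.0412, 0.2594]
tool_rot: [-180.0, -17.8, -175.0]
ft_force: [0.4, -0.3, -1.9]
opening: 0.623
gripper_force: 25.0
```

Emit:
drive_tool --xyz '[[-0.031, 0, 0.095]]' --twist '[[0, 0, 0]]' --hand '[0.5]'

```text
time: 9.05
tool_pos: [0.6686, 0.0412, 0.2573]
tool_rot: [-180.0, -17.8, -175.0]
ft_force: [-0.8, 0.1, -1.2]
opening: 0.624
gripper_force: 25.0
```

Emit:
drive_tool --xyz '[[-0.031, 0, 0.095]]' --twist '[[0, 0, 0]]' --hand '[0.5]'

```text
time: 9.13
tool_pos: [0.6686, 0.0412, 0.2552]
tool_rot: [-180.0, -17.8, -175.0]
ft_force: [0.8, 0.0, -1.9]
opening: 0.625
gripper_force: 25.0
```

Emit:
drive_tool --xyz '[[-0.031, 0, 0.095]]' --twist '[[0, 0, 0]]' --hand '[0.5]'

```text
time: 9.22
tool_pos: [0.6686, 0.0411, 0.2531]
tool_rot: [-180.0, -17.8, -175.0]
ft_force: [1.0, 0.6, -2.3]
opening: 0.624
gripper_force: 25.0
```

Emit:
drive_tool --xyz '[[-0.031, 0, 0.095]]' --twist '[[0, 0, 0]]' --hand '[0.5]'

```text
time: 9.3
tool_pos: [0.6686, 0.0412, 0.2511]
tool_rot: [-180.0, -17.8, -175.0]
ft_force: [0.6, 0.9, -0.4]
opening: 0.629
gripper_force: 25.0
```

Emit:
drive_tool --xyz '[[-0.016, 0, 0.048]]' --twist '[[0, 0, 0]]' --hand '[0.5]'

```text
time: 9.38
tool_pos: [0.6686, 0.0412, 0.2498]
tool_rot: [180.0, -17.9, -175.0]
ft_force: [-0.5, 0.1, -1.8]
opening: 0.619
gripper_force: 25.0
```

Emit:
drive_tool --xyz '[[-0.016, 0, 0.048]]' --twist '[[0, 0, 0]]' --hand '[0.5]'

```text
time: 9.47
tool_pos: [0.6686, 0.0412, 0.249]
tool_rot: [-180.0, -17.8, -175.0]
ft_force: [-0.0, 0.2, -1.1]
opening: 0.624
gripper_force: 25.0
```

Emit:
drive_tool --xyz '[[-0.016, 0, 0.048], [-0.016, 0, 0.048]]' --twist '[[0, 0, 0], [0, 0, 0]]' --hand '[0.5, 0.5]'

```text
time: 9.63
tool_pos: [0.6687, 0.0412, 0.2487]
tool_rot: [-180.0, -17.8, -175.0]
ft_force: [-1.0, 0.5, 7.2]
opening: 0.621
gripper_force: 25.0
```

Emit:
drive_tool --xyz '[[-0.016, 0, 0.048], [-0.016, 0, 0.048]]' --twist '[[0, 0, 0], [0, 0, 0]]' --hand '[0.5, 0.5]'

```text
time: 9.8
tool_pos: [0.6687, 0.0413, 0.2487]
tool_rot: [-180.0, -17.8, -175.0]
ft_force: [-2.0, 2.1, 12.7]
opening: 0.627
gripper_force: 25.0
```

Emit:
drive_tool --xyz '[[-0.016, 0, 0.048], [-0.016, 0, 0.048]]' --twist '[[0, 0, 0], [0, 0, 0]]' --hand '[0.5, 0.5]'

```text
time: 9.97
tool_pos: [0.6686, 0.0413, 0.2487]
tool_rot: [-180.0, -17.7, -175.0]
ft_force: [-4.1, 0.3, 19.1]
opening: 0.623
gripper_force: 25.0
```

Emit:
drive_tool --xyz '[[0.031, 0, -0.095], [0.031, 0, -0.095], [0, 0, 0], [0, 0, 0], [0, 0, 0], [0, 0, 0], [0, 0, 0], [0, 0, 0], [0, 0, 0]]' --twist '[[0, 0, 0], [0, 0, 0], [0, 0, 0], [0, 0, 0], [0, 0, 0], [0, 0, 0], [0, 0, 0], [0, 0, 0], [0, 0, 0]]' --hand '[0.5, 0.5, 1, 1, 1, 1, 1, 1, 1]'

```text
time: 10.72
tool_pos: [0.6687, 0.0411, 0.2469]
tool_rot: [-180.0, -17.8, -175.0]
ft_force: [-0.4, -0.2, 0.2]
opening: 0.999
gripper_force: 0.0
```

Emit:
drive_tool --xyz '[[0, 0, -0.3], [0, 0, -0.5], [0, 0, -0.7], [0, 0, -0.7], [0, 0, -0.7], [0, 0, -0.7], [0, 0, -0.7], [0, 0, -0.7], [0, 0, -0.7], [0, 0, -0.7]]' --twist '[[0, 0, 0], [0, 0, 0], [0, 0, 0], [0, 0, 0], [0, 0, 0], [0, 0, 0], [0, 0, 0], [0, 0, 0], [0, 0, 0], [0, 0, 0]]' --hand '[1, 1, 1, 1, 1, 1, 1, 1, 1, 1]'

```text
time: 11.55
tool_pos: [0.708, 0.0446, 0.3711]
tool_rot: [-180.0, -17.7, -175.0]
ft_force: [-0.2, 0.8, -0.3]
opening: 1.001
gripper_force: 0.0
```

```bash
python3 - <<'E'
from m import *
import cv2
for n in('scene','side'): cv2.imwrite(f'pics/{n}2.png',ctrl.get_image(n)[:,:,::-1])
a=cv2.imread('pics/scene2.png')[80:280,250:380];b=cv2.imread('pics/side2.png')[80:280,250:380]
cv2.imwrite('pics/ab2.png',cv2.convertScaleAbs(cv2.resize(np.hstack([a,b]),None,fx=3,fy=3,interpolation=2),alpha=1.4))
for h in (-20,11,20):
  print(h); d=rot(h,125)[:,2]
  go([(np.array([.4575,.0885,.20]),h,125,20),((.4575,.0885,.048),h,125,15)])
E
```

```text
-20
t 11.65 q [ -0.6  32.8  47.2  -1.9 117.3 -96.2] f [-0.8 -0.8 -0.3] open 1.0 grip 0.0 grasp [0.6546 0.0398 0.2015] rpy [-180.   -17.4 -175. ]
20 rows xyz [0.322, -0.026, 0.227] twist [-0.111, 0.173, 0.225] | [0.555 0.053 0.347]
15 rows xyz [-0.291, 0.0, 0.415] twist [0.0, 0.0, 0.0] | [0.555 0.053 0.195]
11
t 11.65 q [ -0.6  32.8  47.2  -1.9 117.3 -96.2] f [-0.8 -0.8 -0.3] open 1.0 grip 0.0 grasp [0.6546 0.0398 0.2015] rpy [-180.   -17.4 -175. ]
20 rows xyz [0.287, 0.209, 0.21] twist [0.026, 0.176, -0.054] | [0.559 0.108 0.347]
15 rows xyz [-0.291, -0.0, 0.415] twist [0.0, 0.0, 0.0] | [0.559 0.108 0.195]
20
t 11.65 q [ -0.6  32.8  47.2  -1.9 117.3 -96.2] f [-0.8 -0.8 -0.3] open 1.0 grip 0.0 grasp [0.6546 0.0398 0.2015] rpy [-180.   -17.4 -175. ]
20 rows xyz [0.276, 0.276, 0.203] twist [0.066, 0.175, -0.135] | [0.555 0.124 0.347]
15 rows xyz [-0.291, 0.0, 0.415] twist [0.0, 0.0, 0.0] | [0.555 0.124 0.195]
```

View pics/ab2.png

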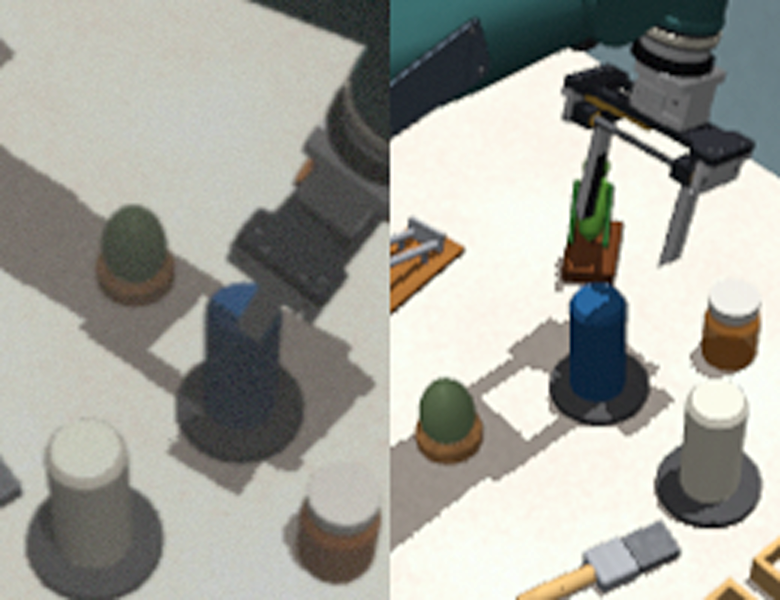

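The blue beaker stands straight and fully down on the peg disc (side view about (319,195)), and nothing else has moved. Next is the egg.

```bash
python3 - <<'E'
from m import *
go([((.4585,.089,.16),-12,120,20),((.4585,.089,.047),-12,120,10)])
E
```

```text
t 11.65 q [ -0.6  32.8  47.2  -1.9 117.3 -96.2] f [-0.8 -0.8 -0.3] open 1.0 grip 0.0 grasp [0.6546 0.0398 0.2015] rpy [-180.   -17.4 -175. ]
20 rows xyz [0.319, 0.041, 0.295] twist [-0.069, 0.125, 0.156] | [0.547 0.07  0.316]
10 rows xyz [-0.282, 0.0, 0.489] twist [0.0, 0.0, 0.0] | [0.547 0.07  0.203]
```

Emit:
drive_tool --xyz '[[0.319, 0.041, 0.295], [0.319, 0.041, 0.295], [0.319, 0.041, 0.295], [0.319, 0.041, 0.295], [0.319, 0.041, 0.295], [0.319, 0.041, 0.295], [0.319, 0.041, 0.295], [0.319, 0.041, 0.295], [0.319, 0.041, 0.295], [0.319, 0.041, 0.295]]' --twist '[[-0.069, 0.125, 0.156], [-0.069, 0.125, 0.156], [-0.069, 0.125, 0.156], [-0.069, 0.125, 0.156], [-0.069, 0.125, 0.156], [-0.069, 0.125, 0.156], [-0.069, 0.125, 0.156], [-0.069, 0.125, 0.156], [-0.069, 0.125, 0.156], [-0.069, 0.125, 0.156]]' --hand '[1, 1, 1, 1, 1, 1, 1, 1, 1, 1]'

```text
time: 12.48
tool_pos: [0.6266, 0.0513, 0.3359]
tool_rot: [179.5, -24.2, 176.6]
ft_force: [-0.3, -0.3, 0.2]
opening: 0.999
gripper_force: 0.0
```

Emit:
drive_tool --xyz '[[0.319, 0.041, 0.295], [0.319, 0.041, 0.295], [0.319, 0.041, 0.295], [0.319, 0.041, 0.295], [0.319, 0.041, 0.295], [0.319, 0.041, 0.295], [0.319, 0.041, 0.295], [0.319, 0.041, 0.295], [0.319, 0.041, 0.295], [0.319, 0.041, 0.295]]' --twist '[[-0.069, 0.125, 0.156], [-0.069, 0.125, 0.156], [-0.069, 0.125, 0.156], [-0.069, 0.125, 0.156], [-0.069, 0.125, 0.156], [-0.069, 0.125, 0.156], [-0.069, 0.125, 0.156], [-0.069, 0.125, 0.156], [-0.069, 0.125, 0.156], [-0.069, 0.125, 0.156]]' --hand '[1, 1, 1, 1, 1, 1, 1, 1, 1, 1]'

```text
time: 13.32
tool_pos: [0.5446, 0.0705, 0.3126]
tool_rot: [-179.9, -30.5, 167.8]
ft_force: [-0.1, -0.5, -0.1]
opening: 0.997
gripper_force: 0.0
```

```bash
python3 - <<'E'
from w import *
from fit import eg
go([((.4585,.089,.047),-12,120,10)]); c=look('w2'); i=cv2.imread('pics/w2.png')
for p in wproj(c,eg+[.4585,.089,.007]): cv2.circle(i,(int(p[0]),int(p[1])),1,(0,0,255),-1)
cv2.imwrite('pics/w2o.png',i)
E
```

```text
t 13.32 q [ -0.2  16.7  77.8   6.6 115.3 -76.8] f [-0.1 -0.5 -0.1] open 0.997 grip 0.0 grasp [0.4553 0.0894 0.1574] rpy [-179.9  -30.5  167.8]
10 rows xyz [-0.285, 0.001, 0.469] twist [-0.0, -0.009, -0.003] | [0.547 0.07  0.203]
```

View pics/w2o.png

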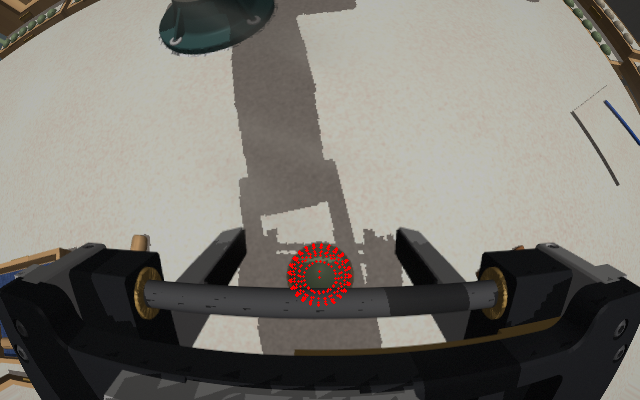

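The wrist view shows the egg at (320,272), matching the overlay and centred between the fingers. I'm descending and gripping it.

Emit:
drive_tool --xyz '[[-0.285, 0, 0.469], [-0.285, 0, 0.469], [-0.285, 0, 0.469], [-0.285, 0, 0.469], [-0.285, 0, 0.469], [-0.285, 0, 0.469], [-0.285, 0, 0.469], [-0.285, 0, 0.469], [-0.285, 0, 0.469], [-0.285, 0, 0.469]]' --twist '[[0, 0, 0], [0, 0, 0], [0, 0, 0], [0, 0, 0], [0, 0, 0], [0, 0, 0], [0, 0, 0], [0, 0, 0], [0, 0, 0], [0, 0, 0]]' --hand '[1, 1, 1, 1, 1, 1, 1, 1, 1, 1]'

```text
time: 14.2
tool_pos: [0.5471, 0.0698, 0.2019]
tool_rot: [-179.9, -30.4, 167.9]
ft_force: [1.2, 0.7, -0.3]
opening: 1.001
gripper_force: 0.0
```

Emit:
drive_tool --xyz '[[0, 0, 0], [0, 0, 0], [0, 0, 0], [0, 0, 0], [0, 0, 0], [0, 0, 0], [0, 0, 0], [0, 0, 0]]' --twist '[[0, 0, 0], [0, 0, 0], [0, 0, 0], [0, 0, 0], [0, 0, 0], [0, 0, 0], [0, 0, 0], [0, 0, 0]]' --hand '[0.4, 0.4, 0.4, 0.4, 0.4, 0.4, 0.4, 0.4]' --newtons 15

```text
time: 14.87
tool_pos: [0.5472, 0.0696, 0.2036]
tool_rot: [-179.9, -30.4, 167.9]
ft_force: [0.6, -0.7, 3.1]
opening: 0.587
gripper_force: 15.0
```

```bash
python3 - <<'E'
from m import *
go([((.4585,.089,.24),-12,120,10),((.50,-.20,.25),-5,75,30),((.629,-.371,.12),0,40,25),((.629,-.371,.042),0,40,10)])
E
```

```text
t 14.87 q [ -0.3  22.1  83.9   6.  103.8 -78.3] f [ 0.6 -0.7  3.1] open 0.587 grip 15.0 grasp [0.4582 0.0883 0.0483] rpy [-179.9  -30.4  167.9]
10 rows xyz [0.487, 0.002, -0.829] twist [-0.001, -0.007, -0.001] | [0.547 0.07  0.396]
30 rows xyz [0.095, -0.461, -0.038] twist [0.006, -0.3, -0.047] | [ 0.454 -0.196  0.424]
25 rows xyz [0.122, -0.35, 0.372] twist [-0.022, -0.28, -0.034] | [ 0.491 -0.371  0.236]
10 rows xyz [0.299, 0.0, 0.251] twist [0.0, 0.0, 0.0] | [ 0.491 -0.371  0.158]
```

Emit:
drive_tool --xyz '[[0.487, 0, -0.829], [0.487, 0, -0.829], [0.487, 0, -0.829], [0.487, 0, -0.829], [0.487, 0, -0.829], [0.487, 0, -0.829], [0.487, 0, -0.829], [0.487, 0, -0.829], [0.487, 0, -0.829], [0.487, 0, -0.829]]' --twist '[[0, 0, 0], [0, 0, 0], [0, 0, 0], [0, 0, 0], [0, 0, 0], [0, 0, 0], [0, 0, 0], [0, 0, 0], [0, 0, 0], [0, 0, 0]]' --hand '[0.4, 0.4, 0.4, 0.4, 0.4, 0.4, 0.4, 0.4, 0.4, 0.4]'

```text
time: 15.7
tool_pos: [0.5469, 0.0702, 0.3958]
tool_rot: [-179.9, -30.4, 167.9]
ft_force: [-0.1, 0.0, -1.4]
opening: 0.584
gripper_force: 15.0
```

Emit:
drive_tool --xyz '[[0.095, -0.461, -0.038], [0.095, -0.461, -0.038], [0.095, -0.461, -0.038], [0.095, -0.461, -0.038], [0.095, -0.461, -0.038], [0.095, -0.461, -0.038], [0.095, -0.461, -0.038], [0.095, -0.461, -0.038], [0.095, -0.461, -0.038], [0.095, -0.461, -0.038]]' --twist '[[0.006, -0.3, -0.047], [0.006, -0.3, -0.047], [0.006, -0.3, -0.047], [0.006, -0.3, -0.047], [0.006, -0.3, -0.047], [0.006, -0.3, -0.047], [0.006, -0.3, -0.047], [0.006, -0.3, -0.047], [0.006, -0.3, -0.047], [0.006, -0.3, -0.047]]' --hand '[0.4, 0.4, 0.4, 0.4, 0.4, 0.4, 0.4, 0.4, 0.4, 0.4]'

```text
time: 16.53
tool_pos: [0.515, -0.0187, 0.4095]
tool_rot: [179.4, -15.2, 170.4]
ft_force: [-0.2, -0.1, -1.4]
opening: 0.584
gripper_force: 15.0
```

Emit:
drive_tool --xyz '[[0.095, -0.461, -0.038], [0.095, -0.461, -0.038], [0.095, -0.461, -0.038], [0.095, -0.461, -0.038], [0.095, -0.461, -0.038], [0.095, -0.461, -0.038], [0.095, -0.461, -0.038], [0.095, -0.461, -0.038], [0.095, -0.461, -0.038], [0.095, -0.461, -0.038]]' --twist '[[0.006, -0.3, -0.047], [0.006, -0.3, -0.047], [0.006, -0.3, -0.047], [0.006, -0.3, -0.047], [0.006, -0.3, -0.047], [0.006, -0.3, -0.047], [0.006, -0.3, -0.047], [0.006, -0.3, -0.047], [0.006, -0.3, -0.047], [0.006, -0.3, -0.047]]' --hand '[0.4, 0.4, 0.4, 0.4, 0.4, 0.4, 0.4, 0.4, 0.4, 0.4]'

```text
time: 17.37
tool_pos: [0.4836, -0.1073, 0.4188]
tool_rot: [179.4, -0.2, 172.6]
ft_force: [-0.1, 0.3, -1.5]
opening: 0.586
gripper_force: 15.0
```

Emit:
drive_tool --xyz '[[0.095, -0.461, -0.038], [0.095, -0.461, -0.038], [0.095, -0.461, -0.038], [0.095, -0.461, -0.038], [0.095, -0.461, -0.038], [0.095, -0.461, -0.038], [0.095, -0.461, -0.038], [0.095, -0.461, -0.038], [0.095, -0.461, -0.038], [0.095, -0.461, -0.038]]' --twist '[[0.006, -0.3, -0.047], [0.006, -0.3, -0.047], [0.006, -0.3, -0.047], [0.006, -0.3, -0.047], [0.006, -0.3, -0.047], [0.006, -0.3, -0.047], [0.006, -0.3, -0.047], [0.006, -0.3, -0.047], [0.006, -0.3, -0.047], [0.006, -0.3, -0.047]]' --hand '[0.4, 0.4, 0.4, 0.4, 0.4, 0.4, 0.4, 0.4, 0.4, 0.4]'

```text
time: 18.2
tool_pos: [0.4538, -0.1967, 0.4236]
tool_rot: [-180.0, 14.8, 174.9]
ft_force: [0.5, -0.0, -1.1]
opening: 0.585
gripper_force: 15.0
```

```bash
python3 - <<'E'
from m import *
go([((.629,-.371,.13),0,40,20),((.629,-.371,.042),0,40,10)])
E
```

```text
t 18.2 q [ -32.    -7.    88.8    6.6   85.  -116.8] f [ 0.5 -0.  -1.1] open 0.585 grip 15.0 grasp [ 0.4995 -0.2009  0.2495] rpy [-180.    14.8  174.9]
20 rows xyz [0.137, -0.435, 0.444] twist [-0.028, -0.352, -0.043] | [ 0.491 -0.371  0.246]
10 rows xyz [0.337, 0.0, 0.283] twist [0.0, 0.0, 0.0] | [ 0.491 -0.371  0.158]
```

Emit:
drive_tool --xyz '[[0.137, -0.435, 0.444], [0.137, -0.435, 0.444], [0.137, -0.435, 0.444], [0.137, -0.435, 0.444], [0.137, -0.435, 0.444], [0.137, -0.435, 0.444], [0.137, -0.435, 0.444], [0.137, -0.435, 0.444], [0.137, -0.435, 0.444], [0.137, -0.435, 0.444]]' --twist '[[-0.028, -0.352, -0.043], [-0.028, -0.352, -0.043], [-0.028, -0.352, -0.043], [-0.028, -0.352, -0.043], [-0.028, -0.352, -0.043], [-0.028, -0.352, -0.043], [-0.028, -0.352, -0.043], [-0.028, -0.352, -0.043], [-0.028, -0.352, -0.043], [-0.028, -0.352, -0.043]]' --hand '[0.4, 0.4, 0.4, 0.4, 0.4, 0.4, 0.4, 0.4, 0.4, 0.4]'

```text
time: 19.03
tool_pos: [0.4565, -0.2836, 0.3305]
tool_rot: [179.6, 32.3, 177.2]
ft_force: [-0.6, -0.3, -1.6]
opening: 0.589
gripper_force: 15.0
```

```bash
python3 - <<'E'
from m import *
go([((.629,-.371,.13),0,40,10)])
E
```

```text
t 19.03 q [ -43.7   -3.1   97.9   23.8   62.  -138. ] f [-0.6 -0.3 -1.6] open 0.589 grip 15.0 grasp [ 0.5527 -0.287   0.1784] rpy [179.6  32.3 177.2]
10 rows xyz [0.133, -0.435, 0.443] twist [-0.029, -0.353, -0.044] | [ 0.491 -0.371  0.246]
```

```bash
python3 - <<'E'
from m import *
go([((.615,-.373,.13),-18,50,10),((.615,-.373,.044),-18,50,8)])
E
```

```text
t 19.03 q [ -43.7   -3.1   97.9   23.8   62.  -138. ] f [-0.6 -0.3 -1.6] open 0.589 grip 15.0 grasp [ 0.5527 -0.287   0.1784] rpy [179.6  32.3 177.2]
10 rows xyz [-0.048, -0.224, 0.42] twist [0.188, -0.153, 0.245] | [ 0.505 -0.337  0.268]
8 rows xyz [0.345, -0.0, 0.412] twist [0.0, 0.0, 0.0] | [ 0.505 -0.337  0.182]
```

Emit:
drive_tool --xyz '[[-0.048, -0.224, 0.42], [-0.048, -0.224, 0.42], [-0.048, -0.224, 0.42], [-0.048, -0.224, 0.42], [-0.048, -0.224, 0.42], [-0.048, -0.224, 0.42], [-0.048, -0.224, 0.42], [-0.048, -0.224, 0.42], [-0.048, -0.224, 0.42], [-0.048, -0.224, 0.42]]' --twist '[[0.188, -0.153, 0.245], [0.188, -0.153, 0.245], [0.188, -0.153, 0.245], [0.188, -0.153, 0.245], [0.188, -0.153, 0.245], [0.188, -0.153, 0.245], [0.188, -0.153, 0.245], [0.188, -0.153, 0.245], [0.188, -0.153, 0.245], [0.188, -0.153, 0.245]]' --hand '[0.4, 0.4, 0.4, 0.4, 0.4, 0.4, 0.4, 0.4, 0.4, 0.4]'

```text
time: 19.87
tool_pos: [0.5051, -0.337, 0.2678]
tool_rot: [-180.0, 39.9, 161.9]
ft_force: [-0.6, -0.2, -1.5]
opening: 0.585
gripper_force: 15.0
```

```bash
python3 - <<'E'
from m import *
go([((.615,-.373,.044),-18,50,10)])
import cv2
for n in('scene','side'): cv2.imwrite(f'pics/{n}3.png',ctrl.get_image(n)[:,:,::-1])
a=cv2.imread('pics/scene3.png')[200:400,110:300];b=cv2.imread('pics/side3.png')[200:400,300:490]
cv2.imwrite('pics/ab3.png',cv2.convertScaleAbs(cv2.resize(np.hstack([a,b]),None,fx=2,fy=2,interpolation=2),alpha=1.4))
E
```

```text
t 19.87 q [ -42.9    6.2   97.3   23.9   41.8 -127.8] f [-0.6 -0.2 -1.5] open 0.585 grip 15.0 grasp [ 0.6148 -0.3729  0.1298] rpy [-180.    39.9  161.9]
10 rows xyz [0.276, -0.001, 0.329] twist [-0.001, -0.002, -0.001] | [ 0.505 -0.337  0.182]
```

View pics/ab3.png

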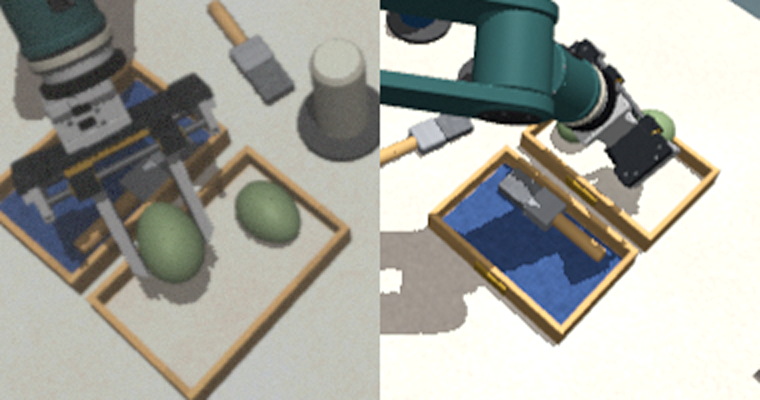

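The egg is held above the empty part of the paper-lined tray, clear of the other egg. I'm lowering it.

Emit:
drive_tool --xyz '[[0.276, 0, 0.329], [0.276, 0, 0.329], [0.276, 0, 0.329], [0.276, 0, 0.329], [0.276, 0, 0.329], [0.276, 0, 0.329], [0.276, 0, 0.329], [0.276, 0, 0.329], [0.276, 0, 0.329], [0.276, 0, 0.329]]' --twist '[[0, 0, 0], [0, 0, 0], [0, 0, 0], [0, 0, 0], [0, 0, 0], [0, 0, 0], [0, 0, 0], [0, 0, 0], [0, 0, 0], [0, 0, 0]]' --hand '[0.4, 0.4, 0.4, 0.4, 0.4, 0.4, 0.4, 0.4, 0.4, 0.4]'

```text
time: 20.8
tool_pos: [0.5053, -0.3362, 0.1816]
tool_rot: [180.0, 39.9, 162.0]
ft_force: [0.4, -0.6, -1.7]
opening: 0.584
gripper_force: 15.0
```

Emit:
drive_tool --xyz '[[0.032, 0, 0.038], [0.032, 0, 0.038], [0.032, 0, 0.038]]' --twist '[[0, 0, 0], [0, 0, 0], [0, 0, 0]]' --hand '[0.4, 0.4, 0.4]'

```text
time: 21.05
tool_pos: [0.5054, -0.3363, 0.1798]
tool_rot: [180.0, 39.9, 162.0]
ft_force: [-0.5, -0.3, -2.1]
opening: 0.586
gripper_force: 15.0
```

Emit:
drive_tool --xyz '[[0.032, 0, 0.038], [0.032, 0, 0.038]]' --twist '[[0, 0, 0], [0, 0, 0]]' --hand '[0.4, 0.4]'

```text
time: 21.22
tool_pos: [0.5055, -0.3364, 0.1782]
tool_rot: [-180.0, 40.0, 162.0]
ft_force: [0.4, -0.0, -0.6]
opening: 0.586
gripper_force: 15.0
```

Emit:
drive_tool --xyz '[[0.032, 0, 0.038], [0.032, 0, 0.038]]' --twist '[[0, 0, 0], [0, 0, 0]]' --hand '[0.4, 0.4]'

```text
time: 21.38
tool_pos: [0.5056, -0.3364, 0.1768]
tool_rot: [180.0, 40.0, 162.0]
ft_force: [-3.5, 3.1, 5.4]
opening: 0.583
gripper_force: 15.0
```

```bash
python3 - <<'E'
from m import *
go([])
E
```

```text
t 21.38 q [ -42.9   12.5  101.9   30.7   32.  -136.2] f [-3.5  3.1  5.4] open 0.583 grip 15.0 grasp [ 0.6158 -0.3722  0.039 ] rpy [180.  40. 162.]
```

Emit:
drive_tool --xyz '[[0, 0, 0], [0, 0, 0], [0, 0, 0], [0, 0, 0], [0, 0, 0], [0, 0, 0], [0, 0, 0], [0, 0, 0]]' --twist '[[0, 0, 0], [0, 0, 0], [0, 0, 0], [0, 0, 0], [0, 0, 0], [0, 0, 0], [0, 0, 0], [0, 0, 0]]' --hand '[0.6, 0.62, 0.64, 0.67, 0.7, 0.74, 0.78, 0.8]'

```text
time: 22.05
tool_pos: [0.5052, -0.3361, 0.1755]
tool_rot: [180.0, 39.9, 162.0]
ft_force: [0.1, 0.0, 0.7]
opening: 0.789
gripper_force: 0.0
```

Emit:
drive_tool --xyz '[[0, 0, -0.2], [0, 0, -0.4], [0, 0, -0.6], [0, 0, -0.7], [0, 0, -0.7], [0, 0, -0.7], [0, 0, -0.7], [0, 0, -0.7], [0, 0, -0.7], [0, 0, -0.7]]' --twist '[[0, 0, 0], [0, 0, 0], [0, 0, 0], [0, 0, 0], [0, 0, 0], [0, 0, 0], [0, 0, 0], [0, 0, 0], [0, 0, 0], [0, 0, 0]]' --hand '[0.8, 0.8, 0.8, 0.8, 0.8, 0.8, 0.8, 0.8, 0.8, 0.8]'

```text
time: 22.88
tool_pos: [0.43, -0.3117, 0.2703]
tool_rot: [180.0, 39.9, 162.0]
ft_force: [-0.1, 0.5, -0.1]
opening: 0.8
gripper_force: 0.0
```

```bash
python3 - <<'E'
from m import *
go([((.47,-.20,.22),-15,80,20),((.4245,-.1225,.10),-15,90,12)])
E
```

```text
t 22.88 q [ -47.2   -3.4  106.9   27.    43.7 -133.4] f [-0.1  0.5 -0.1] open 0.8 grip 0.0 grasp [ 0.5399 -0.3474  0.1323] rpy [180.   39.9 162. ]
20 rows xyz [-0.083, 0.293, -0.317] twist [-0.013, 0.299, -0.028] | [ 0.44  -0.192  0.397]
12 rows xyz [0.182, 0.263, 0.474] twist [0.0, 0.167, 0.0] | [ 0.424 -0.122  0.28 ]
```

Emit:
drive_tool --xyz '[[-0.083, 0.293, -0.317], [-0.083, 0.293, -0.317], [-0.083, 0.293, -0.317], [-0.083, 0.293, -0.317], [-0.083, 0.293, -0.317], [-0.083, 0.293, -0.317], [-0.083, 0.293, -0.317], [-0.083, 0.293, -0.317], [-0.083, 0.293, -0.317], [-0.083, 0.293, -0.317]]' --twist '[[-0.013, 0.299, -0.028], [-0.013, 0.299, -0.028], [-0.013, 0.299, -0.028], [-0.013, 0.299, -0.028], [-0.013, 0.299, -0.028], [-0.013, 0.299, -0.028], [-0.013, 0.299, -0.028], [-0.013, 0.299, -0.028], [-0.013, 0.299, -0.028], [-0.013, 0.299, -0.028]]' --hand '[0.8, 0.8, 0.8, 0.8, 0.8, 0.8, 0.8, 0.8, 0.8, 0.8]'

```text
time: 23.72
tool_pos: [0.428, -0.2493, 0.332]
tool_rot: [-179.8, 24.9, 163.6]
ft_force: [0.3, -0.4, -0.1]
opening: 0.796
gripper_force: 0.0
```

Emit:
drive_tool --xyz '[[-0.083, 0.293, -0.317], [-0.083, 0.293, -0.317], [-0.083, 0.293, -0.317], [-0.083, 0.293, -0.317], [-0.083, 0.293, -0.317], [-0.083, 0.293, -0.317], [-0.083, 0.293, -0.317], [-0.083, 0.293, -0.317], [-0.083, 0.293, -0.317], [-0.083, 0.293, -0.317]]' --twist '[[-0.013, 0.299, -0.028], [-0.013, 0.299, -0.028], [-0.013, 0.299, -0.028], [-0.013, 0.299, -0.028], [-0.013, 0.299, -0.028], [-0.013, 0.299, -0.028], [-0.013, 0.299, -0.028], [-0.013, 0.299, -0.028], [-0.013, 0.299, -0.028], [-0.013, 0.299, -0.028]]' --hand '[0.8, 0.8, 0.8, 0.8, 0.8, 0.8, 0.8, 0.8, 0.8, 0.8]'

```text
time: 24.55
tool_pos: [0.4401, -0.1917, 0.3972]
tool_rot: [180.0, 10.0, 165.0]
ft_force: [0.5, -0.3, 0.1]
opening: 0.796
gripper_force: 0.0
```

Emit:
drive_tool --xyz '[[0.22, 0.316, 0.52], [0.22, 0.316, 0.52], [0.22, 0.316, 0.52], [0.22, 0.316, 0.52], [0.22, 0.316, 0.52], [0.22, 0.316, 0.52], [0.22, 0.316, 0.52], [0.22, 0.316, 0.52], [0.22, 0.316, 0.52], [0.22, 0.316, 0.52]]' --twist '[[0, 0.2, 0], [0, 0.2, 0], [0, 0.2, 0], [0, 0.2, 0], [0, 0.2, 0], [0, 0.2, 0], [0, 0.2, 0], [0, 0.2, 0], [0, 0.2, 0], [0, 0.2, 0]]' --hand '[0.7, 0.7, 0.7, 0.7, 0.7, 0.7, 0.7, 0.7, 0.7, 0.7]'

```text
time: 25.38
tool_pos: [0.424, -0.1216, 0.2876]
tool_rot: [180.0, -0.1, 165.0]
ft_force: [0.4, 0.2, -0.1]
opening: 0.7
gripper_force: 0.0
```

```bash
python3 - <<'E'
from w import *
go([((.4245,-.1225,.08),-15.5,90,5)]); c=look('w3'); i=cv2.imread('pics/w3.png')
e=np.array([.376,-.1095]);f=np.array([np.cos(np.radians(-15.5)),np.sin(np.radians(-15.5))])
for k in(0,.048,.075,.16):
    p=wproj(c,np.append(e+k*f,.012))[0]; cv2.circle(i,(int(p[0]),int(p[1])),3,(0,0,255),-1); print(k,p)
cv2.imwrite('pics/w3o.png',i)
E
```

```text
t 25.38 q [-23.4  -5.9 102.8   0.   83.2 -98.4] f [ 0.4  0.2 -0.1] open 0.7 grip 0.0 grasp [ 0.4237 -0.1214  0.1076] rpy [ 1.80e+02 -1.00e-01  1.65e+02]
5 rows xyz [-0.007, -0.008, 0.276] twist [0.001, -0.005, 0.022] | [ 0.424 -0.122  0.26 ]
0 [318.11445304 154.13662563]
0.048 [317.64899701 210.64891706]
0.075 [317.42659952 240.50624451]
0.16 [316.90887552 321.0356913 ]
```

View pics/w3o.png

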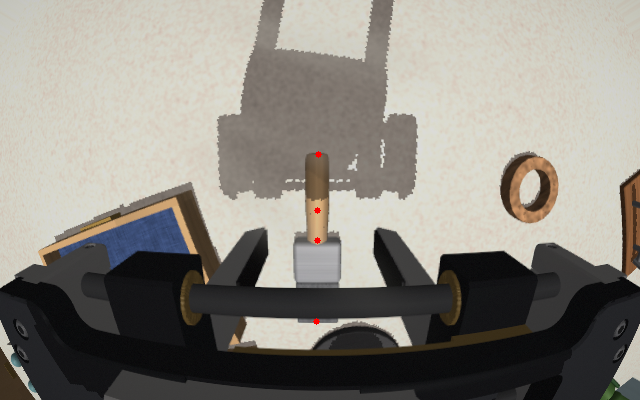

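The wrist view shows the overlay points landing on the brush's handle end (318,154), grip (318,210) and ferrule start (317,240). I'm descending to grip it.

Emit:
drive_tool --xyz '[[-0.004, -0.004, 0.42], [-0.004, -0.004, 0.42], [-0.004, -0.004, 0.42], [-0.004, -0.004, 0.42], [-0.004, -0.004, 0.42], [-0.004, -0.004, 0.42], [-0.004, -0.004, 0.42], [-0.004, -0.004, 0.42], [-0.004, -0.004, 0.42], [-0.004, -0.004, 0.42]]' --twist '[[0, 0, 0.01], [0, 0, 0.01], [0, 0, 0.01], [0, 0, 0.01], [0, 0, 0.01], [0, 0, 0.01], [0, 0, 0.01], [0, 0, 0.01], [0, 0, 0.01], [0, 0, 0.01]]' --hand '[0.7, 0.7, 0.7, 0.7, 0.6, 0.6, 0.6, 0.6, 0.6, 0.6]'

```text
time: 26.27
tool_pos: [0.4248, -0.1233, 0.2038]
tool_rot: [180.0, -0.0, 164.5]
ft_force: [1.0, 0.4, 0.3]
opening: 0.602
gripper_force: 0.0
```

Emit:
drive_tool --xyz '[[0, 0, 0], [0, 0, 0], [0, 0, 0], [0, 0, 0], [0, 0, 0], [0, 0, 0], [0, 0, 0], [0, 0, 0], [0, 0, 0], [0, 0, 0]]' --twist '[[0, 0, 0], [0, 0, 0], [0, 0, 0], [0, 0, 0], [0, 0, 0], [0, 0, 0], [0, 0, 0], [0, 0, 0], [0, 0, 0], [0, 0, 0]]' --hand '[0.05, 0.05, 0.05, 0.05, 0.05, 0.05, 0.05, 0.05, 0.05, 0.05]' --newtons 30

```text
time: 27.1
tool_pos: [0.425, -0.1234, 0.2051]
tool_rot: [180.0, 0.0, 164.5]
ft_force: [-1.5, -0.8, 3.1]
opening: 0.195
gripper_force: 30.0
```

```bash
python3 - <<'E'
from m import *
go([((.4245,-.1225,.12),-15.5,90,8),((.431,-.3085,.12),-90,90,20),((.431,-.3085,.035),-90,90,10)])
E
```

```text
t 27.1 q [-23.5  -1.1 108.4   0.   72.6 -98.1] f [-1.5 -0.8  3.1] open 0.195 grip 30.0 grasp [ 0.4251 -0.1233  0.0251] rpy [180.    0.  164.5]
8 rows xyz [0.004, 0.004, -0.593] twist [0.0, 0.001, 0.001] | [ 0.424 -0.122  0.3  ]
20 rows xyz [-0.398, -0.301, 0.0] twist [0.0, -0.0, 0.745] | [ 0.431 -0.308  0.3  ]
10 rows xyz [0.0, 0.0, 0.425] twist [0.0, 0.0, 0.0] | [ 0.431 -0.308  0.215]
```

Emit:
drive_tool --xyz '[[0, 0, -0.6], [0, 0, -0.6], [0, 0, -0.6], [0, 0, -0.6], [0, 0, -0.6], [0, 0, -0.6], [0, 0, -0.6], [0, 0, -0.6]]' --twist '[[0, 0, 0], [0, 0, 0], [0, 0, 0], [0, 0, 0], [0, 0, 0], [0, 0, 0], [0, 0, 0], [0, 0, 0]]' --hand '[0.05, 0.05, 0.05, 0.05, 0.05, 0.05, 0.05, 0.05]'

```text
time: 27.77
tool_pos: [0.4246, -0.1231, 0.3005]
tool_rot: [179.9, -0.1, 164.6]
ft_force: [0.6, 0.4, -0.5]
opening: 0.195
gripper_force: 30.0
```

Emit:
drive_tool --xyz '[[-0.398, -0.301, 0], [-0.398, -0.301, 0], [-0.398, -0.301, 0], [-0.398, -0.301, 0], [-0.398, -0.301, 0], [-0.398, -0.301, 0], [-0.398, -0.301, 0], [-0.398, -0.301, 0], [-0.398, -0.301, 0], [-0.398, -0.301, 0]]' --twist '[[0, 0, 0.745], [0, 0, 0.745], [0, 0, 0.745], [0, 0, 0.745], [0, 0, 0.745], [0, 0, 0.745], [0, 0, 0.745], [0, 0, 0.745], [0, 0, 0.745], [0, 0, 0.745]]' --hand '[0.05, 0.05, 0.05, 0.05, 0.05, 0.05, 0.05, 0.05, 0.05, 0.05]'

```text
time: 28.6
tool_pos: [0.4595, -0.2153, 0.2997]
tool_rot: [180.0, -0.1, 127.1]
ft_force: [0.1, -0.2, -0.5]
opening: 0.192
gripper_force: 30.0
```

Emit:
drive_tool --xyz '[[-0.398, -0.301, 0], [-0.398, -0.301, 0], [-0.398, -0.301, 0], [-0.398, -0.301, 0], [-0.398, -0.301, 0], [-0.398, -0.301, 0], [-0.398, -0.301, 0], [-0.398, -0.301, 0], [-0.398, -0.301, 0], [-0.398, -0.301, 0]]' --twist '[[0, 0, 0.745], [0, 0, 0.745], [0, 0, 0.745], [0, 0, 0.745], [0, 0, 0.745], [0, 0, 0.745], [0, 0, 0.745], [0, 0, 0.745], [0, 0, 0.745], [0, 0, 0.745]]' --hand '[0.05, 0.05, 0.05, 0.05, 0.05, 0.05, 0.05, 0.05, 0.05, 0.05]'

```text
time: 29.43
tool_pos: [0.4312, -0.3093, 0.2996]
tool_rot: [-179.9, -0.1, 89.9]
ft_force: [-0.4, -0.9, -1.6]
opening: 0.197
gripper_force: 30.0
```

```bash
python3 - <<'E'
from w import *
from h import proj
go([]); c=look('w4')
# check where tray corners/walls sit: blue lining mask in wrist picture -> floor (z=.007) extents; and egg in tray
i=cv2.imread('pics/w4.png').astype(float); b,g,r=i[...,0],i[...,1],i[...,2]
m=((b>r*1.5)&(b>g*1.2)).astype(np.uint8); n,l,s,_=cv2.connectedComponentsWithStats(m); k=1+s[1:,4].argmax(); print(s[k])
ys,xs=np.nonzero(l==k); P=np.array([wz(c,u,v,.007)[:2] for u,v in list(zip(xs,ys))[::7]])
print('floor x',np.percentile(P[:,0],[.5,2,50,98,99.5]).round(4),'y',np.percentile(P[:,1],[.5,2,50,98,99.5]).round(4))
for p in([.388,-.238],[.388,-.443],[.523,-.238],[.431,-.26],[.431,-.42]): print(p,wproj(c,[*p,.034])[0].round(0))
E
```

```text
t 29.43 q [-41.8   5.1  90.4   0.   84.5 -41.7] f [-0.4 -0.9 -1.6] open 0.197 grip 30.0 grasp [ 0.4311 -0.3089  0.1196] rpy [-1.799e+02 -1.000e-01  8.990e+01]
[ 291  129  126  128 4714]
floor x [0.4149 0.4246 0.4666 0.5133 0.5159] y [-0.3559 -0.3512 -0.2593 -0.2392 -0.2381]
[0.388, -0.238] [267. 129.]
[0.388, -0.443] [278. 344.]
[0.523, -0.238] [433. 131.]
[0.431, -0.26] [321. 156.]
[0.431, -0.42] [321. 327.]
```

```bash
python3 - <<'E'
from w import *
c=np.load('pics/w4.npy',allow_pickle=True).item(); i=cv2.imread('pics/w4.png')
for v in(140,150):
    print(v,[(u,wz(c,u,v,.007)[0].round(3),wz(c,u,v,.034)[0].round(3),i[v,u,::-1].tolist()) for u in list(range(256,300,3))])
    print([(u,wz(c,u,v,.007)[0].round(3),wz(c,u,v,.034)[0].round(3),i[v,u,::-1].tolist()) for u in list(range(404,452,4))])
E
```

```text
140 [(256, np.float64(0.373), np.float64(0.379), [138, 116, 92]), (259, np.float64(0.376), np.float64(0.382), [139, 117, 94]), (262, np.float64(0.379), np.float64(0.384), [100, 90, 78]), (265, np.float64(0.382), np.float64(0.387), [110, 97, 84]), (268, np.float64(0.384), np.float64(0.389), [101, 106, 131]), (271, np.float64(0.387), np.float64(0.391), [103, 108, 132]), (274, np.float64(0.39), np.float64(0.394), [106, 112, 136]), (277, np.float64(0.392), np.float64(0.396), [106, 112, 136]), (280, np.float64(0.395), np.float64(0.399), [111, 117, 145]), (283, np.float64(0.398), np.float64(0.401), [110, 118, 147]), (286, np.float64(0.4), np.float64(0.403), [110, 116, 143]), (289, np.float64(0.403), np.float64(0.406), [109, 117, 146]), (292, np.float64(0.406), np.float64(0.408), [111, 120, 152]), (295, np.float64(0.408), np.float64(0.411), [107, 114, 144]), (298, np.float64(0.411), np.float64(0.413), [106, 115, 146])]
[(404, np.float64(0.506), np.float64(0.498), [64, 83, 127]), (408, np.float64(0.509), np.float64(0.502), [64, 83, 126]), (412, np.float64(0.513), np.float64(0.505), [36, 48, 
[... 1477 characters left out ...]
p.float64(0.498), [74, 95, 144]), (408, np.float64(0.51), np.float64(0.502), [70, 91, 137]), (412, np.float64(0.513), np.float64(0.505), [72, 92, 140]), (416, np.float64(0.517), np.float64(0.509), [75, 68, 72]), (420, np.float64(0.521), np.float64(0.512), [72, 58, 41]), (424, np.float64(0.525), np.float64(0.516), [74, 59, 42]), (428, np.float64(0.529), np.float64(0.519), [221, 178, 125]), (432, np.float64(0.533), np.float64(0.523), [231, 191, 133]), (436, np.float64(0.537), np.float64(0.526), [235, 235, 227]), (440, np.float64(0.541), np.float64(0.53), [235, 235, 226]), (444, np.float64(0.545), np.float64(0.534), [157, 150, 140]), (448, np.float64(0.549), np.float64(0.537), [145, 136, 127])]
```

Emit:
drive_tool --xyz '[[0, -0.015, 0.415], [0, -0.015, 0.415], [0, -0.015, 0.415], [0, -0.015, 0.415], [0, -0.015, 0.415], [0, -0.015, 0.415], [0, -0.015, 0.415], [0, -0.015, 0.415], [0, -0.015, 0.415], [0, -0.015, 0.415]]' --twist '[[0, 0, 0], [0, 0, 0], [0, 0, 0], [0, 0, 0], [0, 0, 0], [0, 0, 0], [0, 0, 0], [0, 0, 0], [0, 0, 0], [0, 0, 0]]' --hand '[0.05, 0.05, 0.05, 0.05, 0.05, 0.05, 0.05, 0.05, 0.05, 0.05]'

```text
time: 30.32
tool_pos: [0.4285, -0.3089, 0.2167]
tool_rot: [-180.0, -0.0, 90.1]
ft_force: [0.3, 0.1, -0.9]
opening: 0.196
gripper_force: 30.0
```

Emit:
drive_tool --xyz '[[0, 0, 0.05], [0, 0, 0.05], [0, 0, 0.05]]' --twist '[[0, 0, 0], [0, 0, 0], [0, 0, 0]]' --hand '[0.05, 0.05, 0.05]'

```text
time: 30.57
tool_pos: [0.4286, -0.3091, 0.2147]
tool_rot: [180.0, -0.0, 90.0]
ft_force: [0.2, -0.2, -0.2]
opening: 0.195
gripper_force: 30.0
```

Emit:
drive_tool --xyz '[[0, 0, 0.05], [0, 0, 0.05]]' --twist '[[0, 0, 0], [0, 0, 0]]' --hand '[0.05, 0.05]'

```text
time: 30.73
tool_pos: [0.4287, -0.3092, 0.2131]
tool_rot: [179.9, 0.0, 90.0]
ft_force: [-0.2, 0.8, -1.1]
opening: 0.196
gripper_force: 30.0
```

Emit:
drive_tool --xyz '[[0, 0, 0.05], [0, 0, 0.05], [0, 0, 0.05]]' --twist '[[0, 0, 0], [0, 0, 0], [0, 0, 0]]' --hand '[0.05, 0.05, 0.05]'

```text
time: 30.98
tool_pos: [0.4288, -0.3091, 0.2121]
tool_rot: [180.0, 0.0, 90.1]
ft_force: [-5.8, 3.0, 14.8]
opening: 0.197
gripper_force: 30.0
```

Emit:
drive_tool --xyz '[[0, 0, 0], [0, 0, 0], [0, 0, 0], [0, 0, 0], [0, 0, 0], [0, 0, 0]]' --twist '[[0, 0, 0], [0, 0, 0], [0, 0, 0], [0, 0, 0], [0, 0, 0], [0, 0, 0]]' --hand '[0.22, 0.25, 0.3, 0.36, 0.42, 0.42]'

```text
time: 31.48
tool_pos: [0.4284, -0.309, 0.2092]
tool_rot: [-180.0, -0.1, 90.0]
ft_force: [0.4, -0.5, -0.2]
opening: 0.416
gripper_force: 0.0
```

Emit:
drive_tool --xyz '[[0, 0, -0.3], [0, 0, -0.6], [0, 0, -0.9], [0, 0, -0.9], [0, 0, -0.9], [0, 0, -0.9], [0, 0, -0.9], [0, 0, -0.9], [0, 0, -0.9], [0, 0, -0.9]]' --twist '[[0, 0, 0], [0, 0, 0], [0, 0, 0], [0, 0, 0], [0, 0, 0], [0, 0, 0], [0, 0, 0], [0, 0, 0], [0, 0, 0], [0, 0, 0]]' --hand '[0.42, 0.42, 0.42, 0.42, 0.42, 0.42, 0.42, 0.42, 0.42, 0.42]'

```text
time: 32.32
tool_pos: [0.4284, -0.3089, 0.3739]
tool_rot: [179.9, 0.0, 90.0]
ft_force: [-0.0, 1.0, -0.0]
opening: 0.42
gripper_force: 0.0
```

```bash
python3 - <<'E'
from w import *
import fit as F
go([]); c=look('w5')
for n in('scene','side'): F.im[n]=ctrl.get_image(n)[:,:,::-1].copy(); cv2.imwrite(f'pics/{n}5.png',F.im[n])
# blue beaker standing on the peg: model vs picture
bl=lambda r,g,b:(b>r*1.22)&(b>g*1.08)&(b<110)
P=F.bk*[1,1,-1]+[.614,.0355,.132]
for n,box in(('scene',(300,150,360,238)),('side',(295,160,345,222))):
    m=F.mask(n,box,bl); ys,xs=np.nonzero(m); q=np.array(F.proj(n,P.T)); print(n,'beaker mask',xs.min(),xs.max(),ys.min(),ys.max(),'model',q.min(1).round(1),q.max(1).round(1))
# green blobs in the egg tray
for n,box in(('scene',(150,260,300,400)),('side',(360,230,480,330))):
    i=F.im[n].astype(float); b,g,r=i[...,0],i[...,1],i[...,2]; m=((g>r*1.03)&(g>b*1.08)&(g<150)).astype(np.uint8); o=np.zeros_like(m); x0,y0,x1,y1=box; o[y0:y1,x0:x1]=m[y0:y1,x0:x1]
    k,_,s,ce=cv2.connectedComponentsWithStats(cv2.morphologyEx(o,2,np.ones((3,3))))
    print(n,[(s[j].tolist(),F.__dict__['onz'](n,*ce[j],.035).round(3)[:2].tolist()) for j in range(1,k) if s[j][4]>60])
# changes elsewhere: white beaker, jar, bird
for n,bx in(('scene',dict(white=(258,215,306,282),jar=(345,232,380,275),bird=(383,165,440,217))),('side',dict(white=(338,203,375,256),jar=(350,170,376,204),bird=(303,128,330,176)))):
    a=cv2.imread(f'pics/{n}0.png')
    for k,(x0,y0,x1,y1) in bx.items():
        d=np.abs(cv2.GaussianBlur(a,(3,3),0).astype(float)-cv2.GaussianBlur(F.im[n],(3,3),0))[y0:y1,x0:x1]; print(n,k,d.mean().round(1),(d.max(2)>40).mean().round(3))
E
```

```text
t 32.32 q [-42.    2.6  84.5   0.   92.8 -42. ] f [-0.  1. -0.] open 0.42 grip 0.0 grasp [ 0.4286 -0.309   0.1939] rpy [179.9   0.   90. ]
scene beaker mask 320 343 176 221 model [318.1 174.4] [344.3 223.9]
side beaker mask 314 325 175 178 model [310.6 173.9] [330.5 214.1]
scene [([228, 291, 32, 30, 740], [0.628, -0.272]), ([187, 318, 30, 34, 795], [0.606, -0.37])]
side [([388, 249, 24, 22, 380], [0.628, -0.269]), ([409, 276, 28, 22, 443], [0.604, -0.367])]
scene white 8.4 0.0
scene jar 8.6 0.0
scene bird 7.6 0.0
side white 55.2 0.529
side jar 64.3 0.776
side bird 47.4 0.539
```

```bash
python3 - <<'E'
from w import *
c=np.load('pics/w5.npy',allow_pickle=True).item(); i=cv2.imread('pics/w5.png')
for y in(-.268,-.29,-.305,-.34,-.365,-.39,-.41,-.425):
    print(y,[(x,i[tuple(wproj(c,[x,y,.017])[0].round().astype(int)[::-1])][::-1].tolist()) for x in(.395,.413,.428,.443,.458,.465)])
E
```

```text
-0.268 [(0.395, [62, 66, 79]), (0.413, [76, 77, 88]), (0.428, [130, 110, 90]), (0.443, [74, 76, 88]), (0.458, [83, 97, 134]), (0.465, [79, 94, 133])]
-0.29 [(0.395, [42, 51, 74]), (0.413, [34, 42, 62]), (0.428, [134, 107, 76]), (0.443, [44, 51, 73]), (0.458, [74, 90, 133]), (0.465, [73, 89, 129])]
-0.305 [(0.395, [51, 56, 76]), (0.413, [40, 50, 73]), (0.428, [132, 105, 75]), (0.443, [38, 47, 71]), (0.458, [65, 84, 127]), (0.465, [67, 86, 131])]
-0.34 [(0.395, [82, 94, 128]), (0.413, [176, 174, 178]), (0.428, [183, 182, 186]), (0.443, [191, 191, 193]), (0.458, [68, 88, 132]), (0.465, [60, 78, 119])]
-0.365 [(0.395, [78, 90, 124]), (0.413, [168, 167, 170]), (0.428, [169, 169, 173]), (0.443, [172, 172, 176]), (0.458, [69, 87, 130]), (0.465, [53, 64, 95])]
-0.39 [(0.395, [70, 89, 131]), (0.413, [109, 108, 111]), (0.428, [111, 111, 112]), (0.443, [114, 114, 116]), (0.458, [72, 89, 130]), (0.465, [69, 86, 126])]
-0.41 [(0.395, [64, 82, 123]), (0.413, [113, 113, 115]), (0.428, [123, 123, 126]), (0.443, [120, 120, 122]), (0.458, [75, 93, 136]), (0.465, [74, 92, 136])]
-0.425 [(0.395, [67, 87, 131]), (0.413, [62, 80, 119]), (0.428, [67, 85, 125]), (0.443, [66, 83, 122]), (0.458, [71, 88, 130]), (0.465, [69, 87, 128])]
```

The brush lies flat along y in its tray with blue lining on all sides, and the egg lies in the egg tray. I'm handing in.

```bash
python3 -c "
from rig import ctrl
print(ctrl.job_done())"
```

```text
the job is handed in; nothing more can be done
None
```

The job is handed in at about 32 s of the 72 s allowed: the blue beaker is fully home and straight on the free peg, the green egg lies in the egg tray, and the brush lies flat in the brush tray; the final scene image shows the white beaker, jar and bird unmoved, though the final side image gave no clear check of them.

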